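# Sweep up a broken mortar and snap the shard pan shut

## Task

A porcelain mortar has broken on the bench: with the hand brush, sweep all four sharp pieces into the open shard pan without ever touching them with the gripper or arm. Stand the brush back on the bench on its bristles, clear of the pan, and close the pan's lid and press it down until both roller catches have clicked and it is fully shut. The pestle is whole: leave it and the other things on the bench where they are.

Things in the scene. Friction and masses are not known exactly. Their poses are not given: they have to be found in the camera images.
- foot_piece: White porcelain foot of the broken mortar: a shallow cup with a jagged rim, 77 mm across, 29 mm high. Origin: middle of its underside, z up.
- wall_a: White curved wall piece of the mortar (about 7 mm thick): 36 x 83 x 33 mm; it lies hollow side down like a small arch. Origin: middle of its underside as found, long side along its y, z up as found (it may turn over when swept).
- wall_b: Second white curved wall piece, 38 x 81 x 28 mm, otherwise like wall_a.
- wall_c: Third white curved wall piece, 38 x 86 x 31 mm, otherwise like wall_a.
- brush: Hand brush standing on its bristles: wooden back 172 mm long (its x), 48 mm wide (y), 40 to 62 mm up; on it a rib to grip, 118 mm long (x), 26 mm wide (y), from 62 up to 93 mm; below, a brown bristle block, 168 x 44 mm, that yields up to 6 mm when pressed with 3 to 9 N. Origin: middle of the underside of the bristles, z up. 0.25 kg.
- pan: Open shard pan of bare sheet metal, fixed to the bench. Origin: on the bench under the middle of the tray; its -x axis points out of the mouth, +x to the hinge side. Inside x -90 to +90 mm, y -140 to +140 mm, floor 3 mm up; walls 75 mm high, 3 mm thick at both sides and the back. Spring roller catches stand outside the side walls at x = -69, out to y = +-161 mm, 80 mm high.
- pan_mouth (a point): Middle of the lip at the pan's open side, on the pan's x axis at x = -90 mm. The ramp rises from 0 at x = -127 mm to a lip 7 mm high at x = -95 and falls to the 3 mm floor at x = -85. Wings 30 mm high beside the ramp flare from y = +-140 mm at x = -90 to +-150 at x = -128, with a rolled end.
- lid (a joint): Angle of the pan's lid: 0 fully shut; 1.6 to 1.85 at the start (standing open, leaning back); range 0 to 1.9. The stiff hinge holds the lid at any angle. Near 0.07 the lid meets the two roller catches, which take some 12 N at its front edge to pass; past 0.025 they pull it shut.
- lid_hinge (a point): Middle of the hinge axis on top of the back wall: 96 mm from the pan's origin along its +x, 77 mm up; the axis runs along the pan's y. Lid: a 3 mm sheet, 192 mm long from the hinge, 300 mm wide, with a 50 mm flap along its front edge (points down when shut, toward the mouth when open) and a rubber tab that sticks out 20 mm at the edge's middle.
- lid_edge (a point): Point on the outer face of the lid (the top when shut), on its middle line, 170 mm from the hinge: where to push and press.
- pestle: The mortar's pestle, whole: white porcelain rod 124 mm long with a thicker head 32 mm across, lying on the bench. Origin: middle of its underside, head toward -x. Leave it.
- timer: Bench timer, white slab 68 x 68 x 19 mm. Origin under its middle. Leave it.
- petri: Petri dish, 91 mm across, 16 mm high. Origin under its middle. Leave it.
- stain_bottle: Small brown bottle with a white cap, 34 mm across, 78 mm high. Origin under its middle. Leave it.
- weigh_boat: White square weighing boat, 63 x 63 x 15 mm. Origin under its middle. Leave it.
Things that resemble listed ones, but are neither listed nor needed, are in the scene too. Leave any pink or turquoise look-alike of the wall_b alone.

How it is judged:
By the outcome, as a careful person would: the job done as asked, in the order asked, and still so for the second after the job is handed in, with the robot touching nothing.
It also fails if it takes over 72 s, if anything falls off the work surface, if the arm or the gripper's body presses on something with over 40 N, if the wrist force passes 120 N, or if a joint passes its speed limit or range.

## Robot

A 6-joint arm with a two-finger parallel gripper is mounted at the origin on a cart in front of the work surface, level with it; the furniture and walls round the work are solid. World frame = base frame: x ahead of the robot, y to its left, z up, the work surface at z = 0. Lengths are in m, angles in rad, forces in N, time in s.
With the tool pointing down it reaches from about 0.35 to 0.85 m from the base axis. Payload 8.1 kg.
Tool frame: the origin (TCP) lies on the centre line of the jaws, within the pads' length; the fingertips stand 17 mm ahead of it and the grasp point (between the pads) lies 2 mm behind it; z points along the fingers, y is the line along which they close (so a half turn about z gives the same grasp; the last joint's range is limited). The gripper opens to 85 mm and grips with 20 to 120 N. Pads are 22 mm wide; open, the fingers measure 114 mm over their backs; the gripper's body (76 mm by 85 mm) begins 54 mm behind the grasp point. The pads swing forward as they close: fully open they stand 13 mm farther back than shut.
Start: joints at [-1.286, 0.13, 1.488, -0, 1.523, -0.085], TCP at [0.217, -0.559, 0.221] pointing down, gripper open.
Joint ranges: [-2.96, 2.96], [-0.89, 2.26], [0.02, 2.5], [-1.34, 4.48], [0, 2.73], [-2.66, 2.66]. Speed limits (rad/s): [2.39, 2.39, 2.79, 3.14, 3.14, 3.14].

## Interface

Orientations are given as a unit quaternion [x, y, z, w].
In Python, from rig import robot gives the robot as it stands.
- The arm moves only by the tool send_rows, never from a script. Its argument "plan" is a list of rows, each an object of numbers: "dx", "dy", "dz": the shift along the tool's x, y, z in cm; "twist": the turn about the tool's z in rad; "gripper": the finger opening in cm, from 0 to 8.54. In form: [{"dx": .., "dy": .., "dz": .., "twist": .., "gripper": ..}, ...]. A call has 1 to 20 rows; each row shifts and turns the commanded pose from where the row before left it, along the tool's axes as they then stand; what a row does not reach is not made up. A row lasts 1/10 s, in which the tool goes at most 50 mm and 8.59 degrees, less where a joint would pass 70% of its speed; a pose out of reach is approached as far as the arm can. A call with a gripper value outside its range is refused whole. The fingers move at their own pace and stop on an object; "squeeze" is the grip in N (left out, the last holds). Time passes only in rows, so rows that do not move let the fingers close. It gives the time, the measured TCP pose, the force, the opening and the grip force at its end, in the units of the state.
- robot.get_obs(): the state, without advancing time (a new reading comes with each control period).
- robot.grab_frame(name): name is "side" or "top"; returns the picture (420x560x3 uint8, red, green, blue); there is no depth.
- robot.calibration(name): a dict with "fov_y" (degrees; the focal length in pixels is half the picture's height over the tangent of half this angle, whatever the lens; pixels are square), "cx", "cy" (the principal point, pixels), "R" (3x3) and "t" (3): a world point X has camera coordinates R X + t. Camera axes: x right, y down, z forward; pixel columns grow to the right and rows downward; lengths in m; the calibration is good to about 2 mm. A picture is of the moment at which its call begins. calibration takes no time and is no camera call.
- robot.hand_in(): hands the job in; it is judged then, once.
The state is a dict: "time": time; "joint_positions": joint angles; "qvel": joint speeds; "joint_efforts": joint torques, N m; "tcp_pos": TCP position; "tool_rot": TCP orientation; "wrist_force": force on the tool from outside, world axes, zero at the start; "torque": the same for the moment, N m; "finger_gap": finger opening in m; "finger_force": force on a finger pad.
Only numpy, scipy, OpenCV 4.12 (cv2) and the standard library are available. Lean on these libraries where they do the work, as an engineer would, in place of code of your own. Each camera call takes 0.05 s, during which the arm holds its last target. There are 200 camera calls.

## Working session

There is one attempt and no reset: what is moved stays moved. The work goes in short steps, Python scripts to look and compute and a tool call to move; the robot and the scene stay as the last step left them, time stands still between calls to the robot, and variables do not carry over. Pictures are saved under pics/ and viewed, at most 10 in all, crops included, and the job is handed in when it is done.

Besides the shell and the picture viewer there is one more tool, called after "Emit:" as name(argument=value, ...), one argument or row to a line, values as JSON. send_rows: Moves the arm, as the interface text tells. Its arguments: {"type":"object","properties":{"plan":{"type":"array","items":{"type":"object","properties":{"dx":{"type":"number"},"dy":{"type":"number"},"dz":{"type":"number"},"twist":{"type":"number"},"gripper":{"type":"number"}}}},"squeeze":{"type":"number"}},"required":["plan"]}

```bash
mkdir -p pics; ls; python3 - <<'E'
from rig import robot
import cv2,numpy as np
o=robot.get_obs();print(o['time'],o['tcp_pos'],o['tool_rot'],o['finger_gap'])
for n in('side','top'):
    cv2.imwrite(f'pics/{n}0.png',robot.grab_frame(n)[:,:,::-1]);c=robot.calibration(n);print(n,c, -np.array(c['R']).T@c['t'])
E
```

```text
pics
0.0 [ 0.21671585 -0.55889838  0.21965229] [ 9.82959793e-01  1.83818482e-01 -8.39551370e-05 -8.97012520e-04] 0.085754210666538
side {'fov_y': 55.83043337204522, 'cx': 283.3789786223867, 'cy': 207.05593796752643, 'R': array([[-0.99715483, -0.0750757 , -0.0067741 ],
       [-0.03614445,  0.5550542 , -0.83102853],
       [ 0.06615004, -0.82841926, -0.55618854]]), 't': array([0.51624228, 0.10082136, 1.27158629])} [0.43430213 1.03620251 0.79452423]
top {'fov_y': 47.276434770182284, 'cx': 280.1528145400597, 'cy': 214.86706843672525, 'R': array([[ 0.0115111 , -0.99993125,  0.0022348 ],
       [-0.99752031, -0.01163847, -0.06941018],
       [ 0.06943142, -0.00143028, -0.9975857 ]]), 't': array([-0.00791122,  0.51901324,  1.33797135])} [4.24920066e-01 4.35122516e-05 1.37078357e+00]
```

View pics/top0.png

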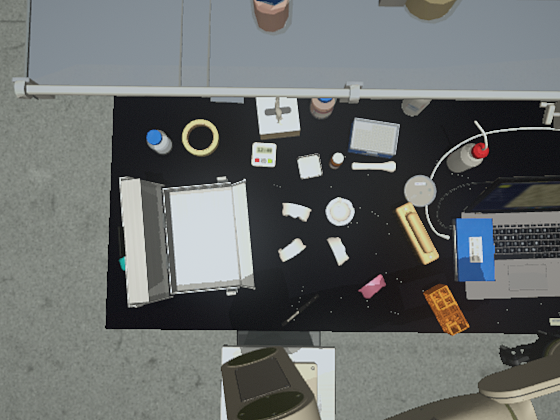

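View pics/side0.png

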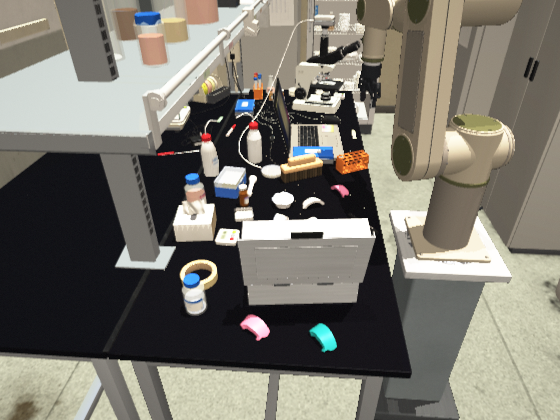

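The top view shows the pan at (205,237) with its mouth to the right. The wall pieces are at (295,211), (292,250) and (337,250), the foot at (340,211), and the brush at (418,234). The petri dish is at (420,190) and the pestle at (373,167). The pink (372,286) and turquoise (125,263) look-alikes are to be left alone.

```bash
cat > h.py <<'E'
import numpy as np,cv2
from rig import robot
def K(n):
    c=robot.calibration(n);return c,210/np.tan(np.radians(c['fov_y']/2))
def ray(n,u,v):
    c,f=K(n);R=np.array(c['R']);return -R.T@np.array(c['t']),R.T@np.array([(u-c['cx'])/f,(v-c['cy'])/f,1])
def pz(n,u,v,z):
    o,d=ray(n,u,v);return o+d*(z-o[2])/d[2]
def proj(n,X):
    c,f=K(n);p=np.array(c['R'])@X+c['t'];return f*p[0]/p[2]+c['cx'],f*p[1]/p[2]+c['cy']
def tri(a,b):
    A=[];B=[]
    (o1,d1),(o2,d2)=ray('top',*a),ray('side',*b)
    s=np.linalg.lstsq(np.c_[d1,-d2],o2-o1,rcond=None)[0];p,q=o1+d1*s[0],o2+d2*s[1]
    return (p+q)/2,np.linalg.norm(p-q)
E
python3 - <<'E'
from h import *
t=cv2.imread('pics/top0.png');s=cv2.imread('pics/side0.png')
a=cv2.resize(t[165:315,250:450],None,fx=4,fy=4,interpolation=2)
cv2.imwrite('pics/ct.png',a)
cv2.imwrite('pics/cs.png',cv2.resize(s[130:280,230:380],None,fx=4,fy=4,interpolation=2))
E
```

```text
(no output)
```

View pics/ct.png

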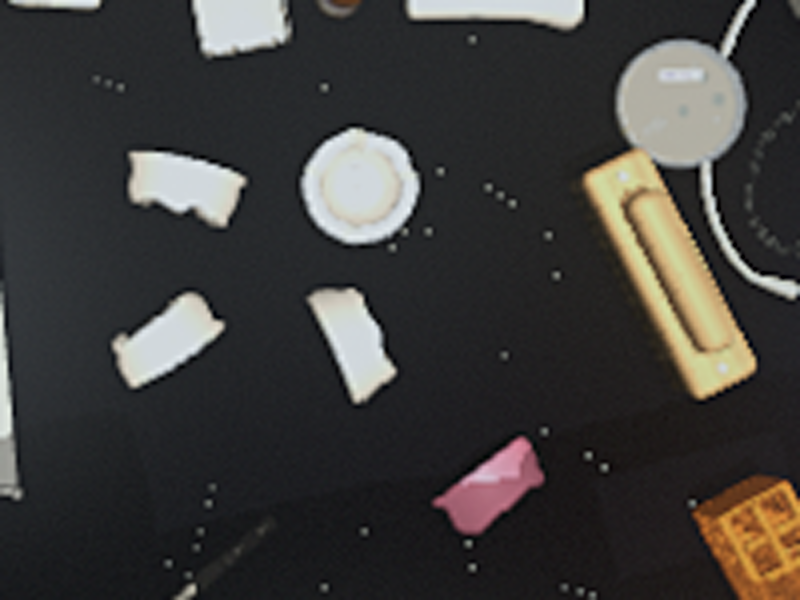

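View pics/cs.png

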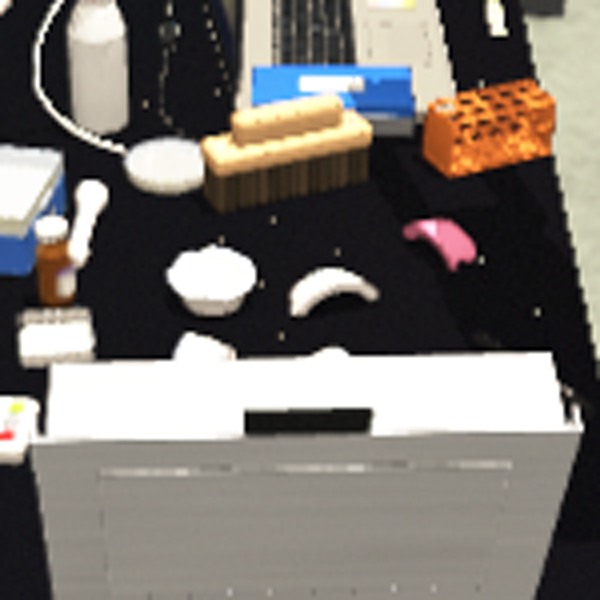

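Enlarged, the top crop shows four jagged white porcelain pieces: the round foot at crop (360,186) and three white walls at (187,187), (168,340) and (353,345). The look-alike at (490,485) is pink, so it stays. The brush's rib runs from (640,190) to (722,350), and the side crop shows the rib top at about (288,115).

```bash
python3 - <<'E'
from h import *
np.set_printoptions(precision=4,suppress=True)
T=lambda u,v:(250+u/4-.4,165+v/4-.4); S=lambda u,v:(230+u/4-.4,130+v/4-.4)
print('rib tri',tri(T(684,265),S(288,116)))
for n,a,b in [('petri',(681,103),(168,165)),('nearR',(700,400),(0,0))][:1]: print(n,tri(T(*a),S(*b)))
q=[pz('top',*T(*p),.062)[:2] for p in [(583,182),(640,148),(757,362),(700,400)]]
print('back',q,np.mean(q,0), 'long',np.linalg.norm(q[3]-q[0]),np.linalg.norm(q[1]-q[0]),'ang',np.arctan2(*(q[3]-q[0])[::-1]),np.arctan2(*(q[2]-q[1])[::-1]))
for n,pts,z in [('A',[(130,152),(245,182),(225,227),(130,200)],.02),('F',[(360,128),(360,245),(302,187),(419,187)],.02),('B',[(190,293),(224,325),(133,388),(112,340)],.02),('C',[(310,293),(355,288),(397,374),(360,403)],.02),('pink',[(435,500),(525,437),(545,475),(475,535)],.02)]:
    print(n,*[pz('top',*T(*p),z)[:2] for p in pts])
w=[pz('top',246,180,.03)[:2],pz('top',254,290,.03)[:2]];print('wings',w,np.linalg.norm(w[0]-w[1]),np.mean(w,0))
w=[pz('top',222,179,.08)[:2],pz('top',231,293,.08)[:2]];print('catch',w,np.linalg.norm(w[0]-w[1]),np.mean(w,0))
print('lidtop corners ', pz('top',120,178,.26),pz('top',131,306,.26))
print('box',pz('top',455,220,.05),pz('top',455,280,.05),'orange',pz('top',424,292,.05))
t=cv2.imread('pics/top0.png')
cv2.imwrite('pics/cp.png',cv2.resize(t[165:315,105:265],None,fx=4,fy=4,interpolation=2))
E
```

```text
rib tri (array([ 0.4747, -0.381 ,  0.078 ]), np.float64(0.0028607703175262023))
petri (array([ 0.5957, -0.4005,  0.0079]), np.float64(0.0019309542187932356))
back [array([ 0.5328, -0.317 ]), array([ 0.5566, -0.3562]), array([ 0.4113, -0.4348]), array([ 0.3852, -0.3958])] [ 0.4715 -0.376 ] long 0.1672911173050918 0.04587912998906908 ang -2.6515890369976893 -2.6458392951829017
A [ 0.5538 -0.007 ] [ 0.5334 -0.0884] [ 0.5015 -0.0746] [ 0.5198 -0.0074]
F [ 0.5727 -0.1695] [ 0.4899 -0.1698] [ 0.5304 -0.1287] [ 0.5313 -0.2113]
B [ 0.4547 -0.0503] [ 0.4325 -0.0744] [ 0.3877 -0.011 ] [0.4211 0.0041]
C [ 0.4557 -0.1347] [ 0.4595 -0.1664] [ 0.3996 -0.196 ] [ 0.3791 -0.1701]
pink [ 0.3123 -0.2227] [ 0.3567 -0.2857] [ 0.3305 -0.2996] [ 0.2884 -0.2506]
wings [array([0.6155, 0.0954]), array([0.3087, 0.0682])] 0.3079715808137992 [0.4621 0.0818]
catch [array([0.6104, 0.1569]), array([0.3044, 0.1268])] 0.3073877253150073 [0.4574 0.1419]
lidtop corners  [0.584  0.3728 0.26  ] [0.2892 0.3374 0.26  ]
box [ 0.5083 -0.4845  0.05  ] [ 0.3438 -0.4822  0.05  ] orange [ 0.3103 -0.3971  0.05  ]
```

View pics/cp.png

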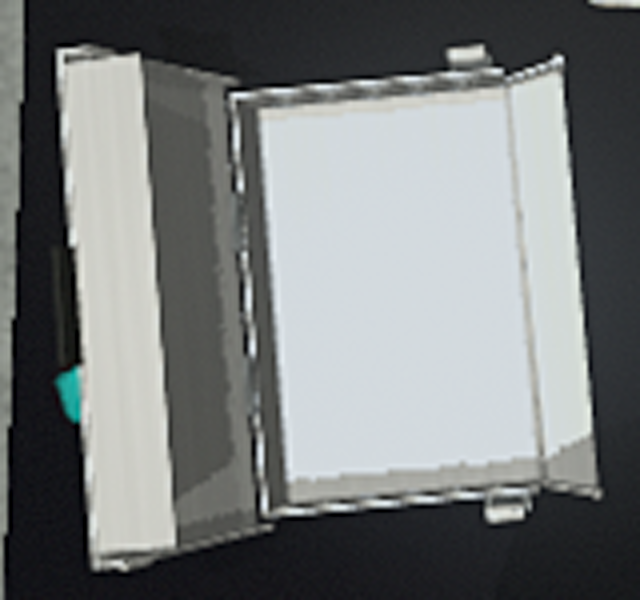

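The pan crop shows the lid open on the left and a clear mouth, with wing ends at crop (560,58) and (600,495). Both wing and catch fits put the pan origin at about (0.451, 0.210), yaw 0.088. The brush is at (0.474, −0.377), yaw 0.49.

Emit:
send_rows(
  plan=[
    {"dx": 3.82, "dy": -0.96, "gripper": 8.5},
    {"dx": 3.82, "dy": -0.96},
    {"dx": 3.82, "dy": -0.96},
    {"dx": 3.82, "dy": -0.96},
    {"dx": 3.82, "dy": -0.96},
    {"dx": 3.82, "dy": -0.96},
    {"dx": 3.82, "dy": -0.96},
    {"dx": 3.82, "dy": -0.96},
    {"twist": -0.123},
    {"dz": 3},
    {"dz": 3},
    {"dz": 0},
    {"dz": 0},
  ],
  squeeze=60,
)

```text
invalid input
```

Emit:
send_rows(
  plan=[
    {"dx": 3.82, "dy": -0.96, "dz": 0, "twist": 0, "gripper": 8.5},
    {"dx": 3.82, "dy": -0.96, "dz": 0, "twist": 0, "gripper": 8.5},
    {"dx": 3.82, "dy": -0.96, "dz": 0, "twist": 0, "gripper": 8.5},
    {"dx": 3.82, "dy": -0.96, "dz": 0, "twist": 0, "gripper": 8.5},
    {"dx": 3.82, "dy": -0.96, "dz": 0, "twist": 0, "gripper": 8.5},
    {"dx": 3.82, "dy": -0.96, "dz": 0, "twist": 0, "gripper": 8.5},
    {"dx": 3.82, "dy": -0.96, "dz": 0, "twist": 0, "gripper": 8.5},
    {"dx": 3.82, "dy": -0.96, "dz": 0, "twist": 0, "gripper": 8.5},
    {"dx": 0, "dy": 0, "dz": 0, "twist": -0.123, "gripper": 8.5},
    {"dx": 0, "dy": 0, "dz": 3, "twist": 0, "gripper": 8.5},
    {"dx": 0, "dy": 0, "dz": 3, "twist": 0, "gripper": 8.5},
    {"dx": 0, "dy": 0, "dz": 0, "twist": 0, "gripper": 8.5},
    {"dx": 0, "dy": 0, "dz": 0, "twist": 0, "gripper": 8.5},
  ],
  squeeze=60,
)

```text
time: 1.4
tcp_pos: [0.4735, -0.3769, 0.1602]
tool_rot: [0.97, 0.244, -0.001, -0.001]
wrist_force: [-0.2, -0.1, -0.1]
finger_gap: 0.085
finger_force: 0.0
```

Emit:
send_rows(
  plan=[
    {"dx": 0, "dy": 0, "dz": 2.5, "twist": 0, "gripper": 8.5},
    {"dx": 0, "dy": 0, "dz": 2.5, "twist": 0, "gripper": 8.5},
    {"dx": 0, "dy": 0, "dz": 2.0, "twist": 0, "gripper": 8.5},
    {"dx": 0, "dy": 0, "dz": 0.7, "twist": 0, "gripper": 8.5},
    {"dx": 0, "dy": 0, "dz": 0, "twist": 0, "gripper": 8.5},
    {"dx": 0, "dy": 0, "dz": 0, "twist": 0, "gripper": 2},
    {"dx": 0, "dy": 0, "dz": 0, "twist": 0, "gripper": 2},
    {"dx": 0, "dy": 0, "dz": 0, "twist": 0, "gripper": 2},
    {"dx": 0, "dy": 0, "dz": 0, "twist": 0, "gripper": 2},
    {"dx": 0, "dy": 0, "dz": 0, "twist": 0, "gripper": 2},
    {"dx": 0, "dy": 0, "dz": 0, "twist": 0, "gripper": 2},
    {"dx": 0, "dy": 0, "dz": 0, "twist": 0, "gripper": 2},
    {"dx": 0, "dy": 0, "dz": 0, "twist": 0, "gripper": 2},
  ],
  squeeze=60,
)

```text
time: 2.7
tcp_pos: [0.474, -0.3773, 0.0836]
tool_rot: [0.97, 0.244, -0.0, -0.0]
wrist_force: [0.2, 0.4, 0.2]
finger_gap: 0.02
finger_force: 0.0
```

The gap is 20 mm with no grip force, so the rib wasn't caught. I need to look.

```bash
python3 - <<'E'
from h import *
s=robot.grab_frame('side')[:,:,::-1];t=robot.grab_frame('top')[:,:,::-1]
cv2.imwrite('pics/g1.png',np.hstack([cv2.resize(s[110:210,250:350],None,fx=4,fy=4,interpolation=2),cv2.resize(t[170:290,370:470],None,fx=4,fy=4,interpolation=2)[:400]]))
print(robot.get_obs()['finger_gap'],proj('side',np.array([.474,-.3773,.093])),proj('top',np.array([.474,-.3773,.093])))
E
```

```text
0.020107641431537867 (np.float64(301.44787901196986), np.float64(155.5973745049959)) (np.float64(420.8777089864112), np.float64(231.42438233383143))
```

View pics/g1.png

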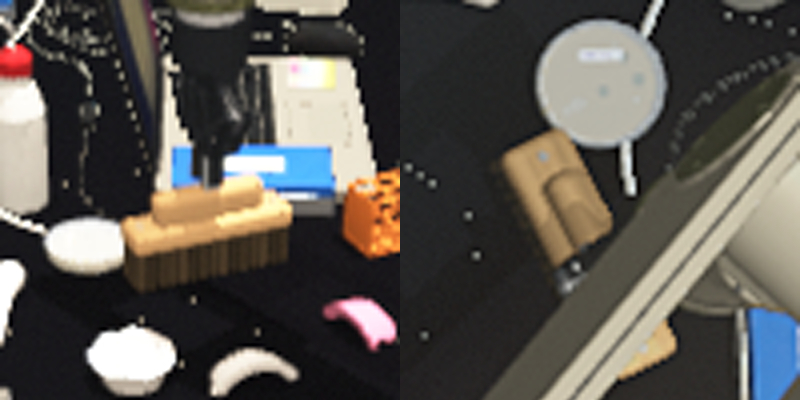

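```bash
python3 - <<'E'
from h import *
for d in(.02,-.02):
  for z in(.067,.083,.1,.12):
    X=np.array([.474-.473*d,-.377+.881*d,z]);u,v=proj('side',X);a,b=proj('top',X)
    print(d,z,'sidecrop',round((u-250)*4),round((v-110)*4),'topcrop',round((a-370)*4+400),round((b-170)*4))
print(pz('side',250+207/4,110+190/4,.093), {k:v for k,v in robot.get_obs().items() if 'f' in k})
s=robot.grab_frame('side')[:,:,::-1]
cv2.imwrite('pics/g2.png',cv2.resize(s[135:185,270:335],None,fx=12,fy=12,interpolation=0))
E
```

```text
0.02 0.067 sidecrop 214 215 topcrop 566 261
0.02 0.083 sidecrop 215 200 topcrop 573 260
0.02 0.1 sidecrop 215 184 topcrop 580 259
0.02 0.12 sidecrop 215 166 topcrop 588 258
-0.02 0.067 sidecrop 197 198 topcrop 618 233
-0.02 0.083 sidecrop 197 183 topcrop 625 232
-0.02 0.1 sidecrop 197 168 topcrop 633 231
-0.02 0.12 sidecrop 197 150 topcrop 642 230
[ 0.47220267 -0.36078478  0.093     ] {'joint_efforts': array([ 9.93066387e-04, -5.96852946e+01, -4.67220211e+01, -8.62504385e-05,
        2.65380702e-03,  3.25729225e-06]), 'wrist_force': array([ 0.0558821 ,  0.33013635, -0.38878942]), 'finger_force': 0.0, 'finger_gap': 0.020107641431537867}
```

View pics/g2.png

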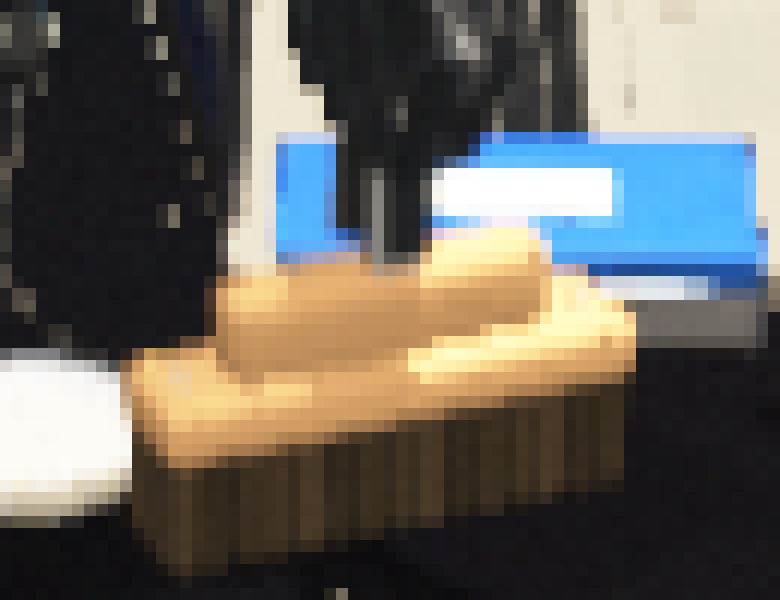

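The fingertips end just above the rib: at px (303,158) they work out to z ≈ 0.09. So I'll reopen and descend further, watching the force.

Emit:
send_rows(
  plan=[
    {"dx": 0, "dy": 0, "dz": -1.5, "twist": 0, "gripper": 8.5},
    {"dx": 0, "dy": 0, "dz": 0, "twist": 0, "gripper": 8.5},
    {"dx": 0, "dy": 0, "dz": 0, "twist": 0, "gripper": 8.5},
    {"dx": 0, "dy": 0, "dz": 0, "twist": 0, "gripper": 8.5},
    {"dx": 0, "dy": 0, "dz": 0, "twist": 0, "gripper": 8.5},
    {"dx": 0, "dy": 0, "dz": 0, "twist": 0, "gripper": 8.5},
    {"dx": 0, "dy": 0, "dz": 1.5, "twist": 0, "gripper": 8.5},
    {"dx": 0, "dy": 0, "dz": 0.5, "twist": 0, "gripper": 8.5},
    {"dx": 0, "dy": 0, "dz": 0.3, "twist": 0, "gripper": 8.5},
    {"dx": 0, "dy": 0, "dz": 0.2, "twist": 0, "gripper": 8.5},
    {"dx": 0, "dy": 0, "dz": 0, "twist": 0, "gripper": 8.5},
  ],
  squeeze=60,
)

```text
time: 3.95
tcp_pos: [0.4739, -0.3772, 0.0732]
tool_rot: [0.97, 0.244, -0.0, -0.0]
wrist_force: [-0.5, -0.2, 0.3]
finger_gap: 0.0851
finger_force: 0.0
```

Emit:
send_rows(
  plan=[
    {"dx": 0, "dy": 0, "dz": 0.3, "twist": 0, "gripper": 8.5},
    {"dx": 0, "dy": 0, "dz": 0, "twist": 0, "gripper": 2},
    {"dx": 0, "dy": 0, "dz": 0, "twist": 0, "gripper": 2},
    {"dx": 0, "dy": 0, "dz": 0, "twist": 0, "gripper": 2},
    {"dx": 0, "dy": 0, "dz": 0, "twist": 0, "gripper": 2},
    {"dx": 0, "dy": 0, "dz": 0, "twist": 0, "gripper": 2},
    {"dx": 0, "dy": 0, "dz": 0, "twist": 0, "gripper": 2},
    {"dx": 0, "dy": 0, "dz": 0, "twist": 0, "gripper": 2},
  ],
  squeeze=60,
)

```text
time: 4.75
tcp_pos: [0.4742, -0.3775, 0.0709]
tool_rot: [0.97, 0.244, 0.0, 0.0]
wrist_force: [-1.5, 0.5, 1.3]
finger_gap: 0.024
finger_force: 62.8
```

Emit:
send_rows(
  plan=[
    {"dx": 0, "dy": 0, "dz": 0, "twist": 0, "gripper": 4.5},
    {"dx": 0, "dy": 0, "dz": 0, "twist": 0, "gripper": 4.5},
    {"dx": 0, "dy": 0, "dz": 0.5, "twist": 0, "gripper": 4.5},
    {"dx": 0, "dy": 0, "dz": 0.5, "twist": 0, "gripper": 4.5},
    {"dx": 0, "dy": 0, "dz": 0, "twist": 0, "gripper": 2},
    {"dx": 0, "dy": 0, "dz": 0, "twist": 0, "gripper": 2},
    {"dx": 0, "dy": 0, "dz": 0, "twist": 0, "gripper": 2},
    {"dx": 0, "dy": 0, "dz": 0, "twist": 0, "gripper": 2},
  ],
  squeeze=80,
)

```text
time: 5.55
tcp_pos: [0.4739, -0.3772, 0.0604]
tool_rot: [0.97, 0.244, -0.0, -0.0]
wrist_force: [0.7, 0.9, -3.3]
finger_gap: 0.0243
finger_force: 81.4
```

Emit:
send_rows(
  plan=[
    {"dx": 0, "dy": 0, "dz": -2.5, "twist": 0, "gripper": 2},
    {"dx": 0, "dy": 0, "dz": -2.5, "twist": 0, "gripper": 2},
    {"dx": 0.27, "dy": -3.885, "dz": 0, "twist": 0, "gripper": 2},
    {"dx": 0.27, "dy": -3.885, "dz": 0, "twist": 0, "gripper": 2},
    {"dx": 0.27, "dy": -3.885, "dz": 0, "twist": 0, "gripper": 2},
    {"dx": 0.27, "dy": -3.885, "dz": 0, "twist": 0, "gripper": 2},
    {"dx": 0, "dy": 0, "dz": 0, "twist": 0.1447, "gripper": 2},
    {"dx": 0, "dy": 0, "dz": 0, "twist": 0.1447, "gripper": 2},
    {"dx": 0, "dy": 0, "dz": 0, "twist": 0.1447, "gripper": 2},
    {"dx": 0, "dy": 0, "dz": 0, "twist": 0.1447, "gripper": 2},
    {"dx": 0, "dy": 0, "dz": 0, "twist": 0.1447, "gripper": 2},
    {"dx": 0, "dy": 0, "dz": 0, "twist": 0.1447, "gripper": 2},
    {"dx": 0, "dy": 0, "dz": 0, "twist": 0.1447, "gripper": 2},
    {"dx": 0, "dy": 0, "dz": 0, "twist": 0, "gripper": 2},
  ],
  squeeze=80,
)

```text
time: 6.95
tcp_pos: [0.41, -0.2353, 0.1107]
tool_rot: [0.966, -0.258, 0.0, 0.0]
wrist_force: [-0.1, -0.2, -2.5]
finger_gap: 0.0246
finger_force: 81.4
```

```bash
python3 - <<'E'
from h import *
s=robot.grab_frame('side')[:,:,::-1];t=robot.grab_frame('top')[:,:,::-1]
cv2.imwrite('pics/g3.png',np.hstack([cv2.resize(s[110:210,250:350],None,fx=4,fy=4,interpolation=2),cv2.resize(t[190:290,310:410],None,fx=4,fy=4,interpolation=2)]))
E
```

```text
(no output)
```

View pics/g3.png

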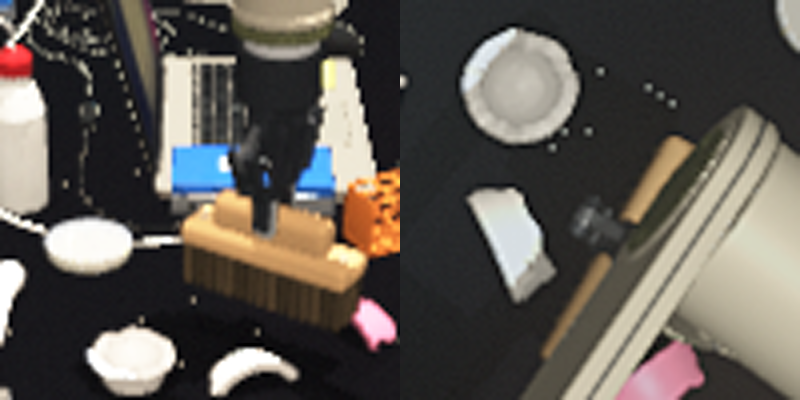

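The brush is held level and clear, with the four pieces untouched. Next I'll work out the rows for the first stroke (walls C and B).

```bash
cat >> h.py <<'E'
O=np.array([.4512,.210]);PX=np.array([-.0883,.9961]);PY=np.array([-.9961,-.0883])
def P(x,y,z,yaw=.0885): return (*(O+PX*x+PY*y),z,yaw)
def rows(wps):  # [(x,y,z,yaw,n)] first = start
    c=np.array(wps[0][:4],float)
    for w in wps[1:]:
        s=c.copy();g=np.array(w[:4]);n=w[4]
        for i in range(1,n+1):
            d=s+(g-s)*i/n-c;k,m=np.cos(c[3]),np.sin(c[3])
            r=[round(100*(d[0]*k+d[1]*m),2),round(100*(d[0]*m-d[1]*k),2),round(-100*d[2],2),round(-d[3],3)]
            c[0]+=(r[0]*k+r[1]*m)/100;c[1]+=(r[0]*m-r[1]*k)/100;c[2]-=r[2]/100;c[3]-=r[3]
            print(r)
        print('->',c.round(4))
def white():
    t=robot.grab_frame('top');cv2.imwrite('pics/last.png',t[:,:,::-1]);return t
E
python3 - <<'E'
from h import *
Z=.0585
rows([(.41,-.2353,.1107,-.522),(.415,-.235,.1107,-.522,1),(.415,-.235,Z,-.522,3),(.415,-.13,Z,-.522,8),(.410,-.03,Z,-.1,8)])
print()
rows([(.410,-.03,Z,-.1),(.425,.045,Z,.0885,6),P(-.15,.04,Z)+(1,),P(-.117,.037,Z+.006)+(3,),P(-.063,.033,Z+.006)+(5,),P(-.025,.03,Z+.004)+(4,)])
E
```

```text
[np.float64(0.42), np.float64(-0.28), np.float64(-0.0), np.float64(-0.0)]
-> [ 0.415  -0.235   0.1107 -0.522 ]
[np.float64(-0.0), np.float64(0.0), np.float64(1.74), np.float64(-0.0)]
[np.float64(-0.0), np.float64(0.0), np.float64(1.74), np.float64(-0.0)]
[np.float64(-0.0), np.float64(0.0), np.float64(1.74), np.float64(-0.0)]
-> [ 0.415  -0.235   0.0585 -0.522 ]
[np.float64(-0.65), np.float64(-1.14), np.float64(-0.0), np.float64(-0.0)]
[np.float64(-0.66), np.float64(-1.13), np.float64(-0.0), np.float64(-0.0)]
[np.float64(-0.65), np.float64(-1.14), np.float64(-0.0), np.float64(-0.0)]
[np.float64(-0.66), np.float64(-1.14), np.float64(-0.0), np.float64(-0.0)]
[np.float64(-0.65), np.float64(-1.14), np.float64(0.0), np.float64(-0.0)]
[np.float64(-0.66), np.float64(-1.13), np.float64(0.0), np.float64(-0.0)]
[np.float64(-0.65), np.float64(-1.14), np.float64(0.0), np.float64(-0.0)]
[np.float64(-0.66), np.float64(-1.14), np.float64(0.0), np.float64(-0.0)]
-> [ 0.415  -0.13    0.0585 -0.522 ]
[np.float64(-0.68), np.float64(-1.05), np.float64(-0.0), np.float64(-0.053)]
[np.float64(-0.62), np.flo
[... 1422 characters left out ...]
-1.08), np.float64(-0.0), np.float64(0.0)]
[np.float64(0.08), np.float64(-1.08), np.float64(-0.0), np.float64(0.0)]
[np.float64(0.08), np.float64(-1.08), np.float64(-0.0), np.float64(0.0)]
[np.float64(0.08), np.float64(-1.08), np.float64(-0.0), np.float64(0.0)]
[np.float64(0.09), np.float64(-1.08), np.float64(-0.0), np.float64(0.001)]
-> [0.4239 0.1443 0.0645 0.088 ]
[np.float64(0.07), np.float64(-0.95), np.float64(0.05), np.float64(-0.0)]
[np.float64(0.08), np.float64(-0.95), np.float64(0.05), np.float64(-0.0)]
[np.float64(0.07), np.float64(-0.95), np.float64(0.05), np.float64(-0.0)]
[np.float64(0.07), np.float64(-0.95), np.float64(0.05), np.float64(-0.001)]
-> [0.4235 0.1824 0.0625 0.089 ]
```

Emit:
send_rows(
  plan=[
    {"dx": 0.42, "dy": -0.28, "dz": 0, "twist": 0, "gripper": 2},
    {"dx": 0, "dy": 0, "dz": 1.74, "twist": 0, "gripper": 2},
    {"dx": 0, "dy": 0, "dz": 1.74, "twist": 0, "gripper": 2},
    {"dx": 0, "dy": 0, "dz": 1.74, "twist": 0, "gripper": 2},
    {"dx": -0.65, "dy": -1.14, "dz": 0, "twist": 0, "gripper": 2},
    {"dx": -0.65, "dy": -1.14, "dz": 0, "twist": 0, "gripper": 2},
    {"dx": -0.66, "dy": -1.14, "dz": 0, "twist": 0, "gripper": 2},
    {"dx": -0.65, "dy": -1.14, "dz": 0, "twist": 0, "gripper": 2},
    {"dx": -0.66, "dy": -1.14, "dz": 0, "twist": 0, "gripper": 2},
    {"dx": -0.65, "dy": -1.14, "dz": 0, "twist": 0, "gripper": 2},
    {"dx": -0.66, "dy": -1.14, "dz": 0, "twist": 0, "gripper": 2},
    {"dx": -0.65, "dy": -1.14, "dz": 0, "twist": 0, "gripper": 2},
    {"dx": 0, "dy": 0, "dz": 0, "twist": 0, "gripper": 2},
  ],
  squeeze=80,
)

```text
time: 8.35
tcp_pos: [0.415, -0.1278, 0.0584]
tool_rot: [0.967, -0.256, -0.0, -0.001]
wrist_force: [-0.3, 1.6, 2.7]
finger_gap: 0.0242
finger_force: 82.1
```

```bash
cat >> h.py <<'E'
def blobs(x0=180,x1=460,y0=170,y1=320):
    t=white().astype(int);m=((t.min(2)>110)&(t.max(2)-t.min(2)<45)).astype(np.uint8)
    n,l,st,ce=cv2.connectedComponentsWithStats(m)
    for s,c in zip(st[1:],ce[1:]):
        if s[4]>40 and x0<c[0]<x1 and y0<c[1]<y1:
            a=pz('top',s[0],s[1]+s[3],.02);b=pz('top',s[0]+s[2],s[1],.02)
            print('px',c.round(),'area',s[4],'x %.3f..%.3f y %.3f..%.3f'%(a[0],b[0],b[1],a[1]))
    p=t[250:320,330:400];q=(p[:,:,0]-p[:,:,1]>50);print('pink centroid',np.argwhere(q).mean(0)[::-1]+[330,250],q.sum())
E
python3 -c "
from h import *
blobs()"
```

```text
px [238. 203.] area 129983 x -0.053..1.157 y -0.811..0.758
px [444. 176.] area 1401 x 0.452..0.798 y -0.800..-0.351
px [211. 238.] area 8292 x 0.288..0.620 y 0.068..0.325
px [295. 211.] area 348 x 0.502..0.554 y -0.089..-0.007
px [455. 250.] area 94 x 0.356..0.496 y -0.501..-0.488
px [293. 249.] area 384 x 0.386..0.455 y -0.087..0.003
pink centroid [380.36263736 282.34065934] 91
```

Emit:
send_rows(
  plan=[
    {"dx": -0.68, "dy": -1.05, "dz": 0, "twist": -0.053, "gripper": 2},
    {"dx": -0.62, "dy": -1.09, "dz": 0, "twist": -0.053, "gripper": 2},
    {"dx": -0.56, "dy": -1.12, "dz": 0, "twist": -0.053, "gripper": 2},
    {"dx": -0.5, "dy": -1.14, "dz": 0, "twist": -0.053, "gripper": 2},
    {"dx": -0.44, "dy": -1.17, "dz": 0, "twist": -0.053, "gripper": 2},
    {"dx": -0.38, "dy": -1.19, "dz": 0, "twist": -0.053, "gripper": 2},
    {"dx": -0.32, "dy": -1.22, "dz": 0, "twist": -0.053, "gripper": 2},
    {"dx": -0.25, "dy": -1.22, "dz": 0, "twist": -0.053, "gripper": 2},
    {"dx": 0, "dy": 0, "dz": 0, "twist": 0, "gripper": 2},
  ],
  squeeze=80,
)

```text
time: 9.3
tcp_pos: [0.4095, -0.0279, 0.0583]
tool_rot: [0.999, -0.046, -0.0, -0.001]
wrist_force: [-0.9, 1.0, 2.0]
finger_gap: 0.0244
finger_force: 82.1
```

```bash
python3 -c "
from h import *
blobs()"
```

```text
px [233. 202.] area 134396 x -0.053..1.157 y -0.811..0.758
px [444. 176.] area 1379 x 0.452..0.798 y -0.800..-0.351
px [338. 210.] area 642 x 0.492..0.575 y -0.207..-0.126
px [296. 211.] area 345 x 0.502..0.554 y -0.089..-0.007
px [455. 250.] area 89 x 0.356..0.496 y -0.501..-0.491
px [372. 287.] area 65 x 0.300..0.337 y -0.278..-0.250
pink centroid [372.69620253 286.43459916] 237
```

Emit:
send_rows(
  plan=[
    {"dx": 0.12, "dy": -1.27, "dz": 0, "twist": -0.031, "gripper": 2},
    {"dx": 0.17, "dy": -1.26, "dz": 0, "twist": -0.032, "gripper": 2},
    {"dx": 0.2, "dy": -1.26, "dz": 0, "twist": -0.031, "gripper": 2},
    {"dx": 0.24, "dy": -1.25, "dz": 0, "twist": -0.032, "gripper": 2},
    {"dx": 0.29, "dy": -1.25, "dz": 0, "twist": -0.031, "gripper": 2},
    {"dx": 0.32, "dy": -1.23, "dz": 0, "twist": -0.032, "gripper": 2},
    {"dx": 0.06, "dy": -1.2, "dz": 0, "twist": 0, "gripper": 2},
    {"dx": 0.1, "dy": -1.1, "dz": -0.2, "twist": 0, "gripper": 2},
    {"dx": 0.1, "dy": -1.1, "dz": -0.2, "twist": 0, "gripper": 2},
    {"dx": 0.1, "dy": -1.1, "dz": -0.2, "twist": 0, "gripper": 2},
    {"dx": 0.08, "dy": -1.08, "dz": 0, "twist": 0, "gripper": 2},
    {"dx": 0.08, "dy": -1.08, "dz": 0, "twist": 0, "gripper": 2},
    {"dx": 0.08, "dy": -1.08, "dz": 0, "twist": 0, "gripper": 2},
    {"dx": 0.08, "dy": -1.08, "dz": 0, "twist": 0, "gripper": 2},
    {"dx": 0.08, "dy": -1.08, "dz": 0, "twist": 0, "gripper": 2},
    {"dx": 0.07, "dy": -0.95, "dz": 0.05, "twist": 0, "gripper": 2},
    {"dx": 0.07, "dy": -0.95, "dz": 0.05, "twist": 0, "gripper": 2},
    {"dx": 0.07, "dy": -0.95, "dz": 0.05, "twist": 0, "gripper": 2},
    {"dx": 0.07, "dy": -0.95, "dz": 0.05, "twist": 0, "gripper": 2},
    {"dx": 0, "dy": 0, "dz": 0, "twist": 0, "gripper": 2},
  ],
  squeeze=80,
)

```text
time: 11.35
tcp_pos: [0.4222, 0.184, 0.0626]
tool_rot: [0.999, 0.047, 0.0, -0.001]
wrist_force: [0.3, 2.2, 0.1]
finger_gap: 0.0244
finger_force: 82.0
```

```bash
python3 - <<'E'
from h import *
Z=.0585
rows([(.4222,.184,.0626,.09),(.4222,.184,.1426,.09,2),(.53,-.245,.1426,.09,11)])
q=np.array([.53,-.245])-O;print('pan',q@PX,q@PY)
rows([(.53,-.245,Z,.09),P(-.16,-.042,Z,.09)+(24,)])
rows([P(-.16,-.042,Z,.09),P(-.15,-.04,Z,.09)+(1,),P(-.117,-.037,Z+.006,.09)+(3,),P(-.063,-.033,Z+.006,.09)+(5,),P(-.035,-.03,Z+.004,.09)+(3,)])
E
```

```text
[np.float64(0.0), np.float64(0.0), np.float64(-4.0), np.float64(-0.0)]
[np.float64(0.0), np.float64(0.0), np.float64(-4.0), np.float64(-0.0)]
-> [0.4222 0.184  0.1426 0.09  ]
[np.float64(0.63), np.float64(3.97), np.float64(-0.0), np.float64(-0.0)]
[np.float64(0.62), np.float64(3.97), np.float64(-0.0), np.float64(-0.0)]
[np.float64(0.63), np.float64(3.98), np.float64(-0.0), np.float64(-0.0)]
[np.float64(0.62), np.float64(3.97), np.float64(-0.0), np.float64(-0.0)]
[np.float64(0.63), np.float64(3.97), np.float64(-0.0), np.float64(-0.0)]
[np.float64(0.62), np.float64(3.97), np.float64(-0.0), np.float64(-0.0)]
[np.float64(0.63), np.float64(3.98), np.float64(-0.0), np.float64(-0.0)]
[np.float64(0.62), np.float64(3.97), np.float64(-0.0), np.float64(-0.0)]
[np.float64(0.63), np.float64(3.97), np.float64(-0.0), np.float64(-0.0)]
[np.float64(0.63), np.float64(3.97), np.float64(-0.0), np.float64(-0.0)]
[np.float64(0.62), np.float64(3.98), np.float64(-0.0), np.float64(-0.0)]
-> [ 0.53   -0.245   0.1426  0.09  ]
pan -0.46018353999999995 -0.03831618000000004
[np.float64(0.02), np.float64(-1.25), n
[... 2091 characters left out ...]
.0)]
-> [0.4984 0.0967 0.0645 0.09  ]
[np.float64(-0.08), np.float64(-1.08), np.float64(-0.0), np.float64(-0.0)]
[np.float64(-0.08), np.float64(-1.08), np.float64(-0.0), np.float64(-0.0)]
[np.float64(-0.08), np.float64(-1.08), np.float64(-0.0), np.float64(-0.0)]
[np.float64(-0.08), np.float64(-1.08), np.float64(-0.0), np.float64(-0.0)]
[np.float64(-0.07), np.float64(-1.08), np.float64(-0.0), np.float64(-0.0)]
-> [0.4897 0.1501 0.0645 0.09  ]
[np.float64(-0.1), np.float64(-0.93), np.float64(0.07), np.float64(-0.0)]
[np.float64(-0.1), np.float64(-0.94), np.float64(0.06), np.float64(-0.0)]
[np.float64(-0.1), np.float64(-0.93), np.float64(0.07), np.float64(-0.0)]
-> [0.4842 0.1778 0.0625 0.09  ]
```

Emit:
send_rows(
  plan=[
    {"dx": 0, "dy": 0, "dz": -4, "twist": 0, "gripper": 2},
    {"dx": 0, "dy": 0, "dz": -4, "twist": 0, "gripper": 2},
    {"dx": 0.63, "dy": 3.97, "dz": 0, "twist": 0, "gripper": 2},
    {"dx": 0.63, "dy": 3.97, "dz": 0, "twist": 0, "gripper": 2},
    {"dx": 0.63, "dy": 3.97, "dz": 0, "twist": 0, "gripper": 2},
    {"dx": 0.63, "dy": 3.97, "dz": 0, "twist": 0, "gripper": 2},
    {"dx": 0.63, "dy": 3.97, "dz": 0, "twist": 0, "gripper": 2},
    {"dx": 0.63, "dy": 3.97, "dz": 0, "twist": 0, "gripper": 2},
    {"dx": 0.63, "dy": 3.97, "dz": 0, "twist": 0, "gripper": 2},
    {"dx": 0.63, "dy": 3.97, "dz": 0, "twist": 0, "gripper": 2},
    {"dx": 0.63, "dy": 3.97, "dz": 0, "twist": 0, "gripper": 2},
    {"dx": 0.63, "dy": 3.97, "dz": 0, "twist": 0, "gripper": 2},
    {"dx": 0.63, "dy": 3.97, "dz": 0, "twist": 0, "gripper": 2},
    {"dx": 0, "dy": 0, "dz": 0, "twist": 0, "gripper": 2},
  ],
  squeeze=80,
)

```text
time: 12.75
tcp_pos: [0.5317, -0.2504, 0.1417]
tool_rot: [0.999, 0.044, -0.0, 0.001]
wrist_force: [-0.7, 0.9, -1.9]
finger_gap: 0.0243
finger_force: 81.5
```

```bash
python3 - <<'E'
from h import *
blobs()
a=cv2.imread('pics/top0.png').astype(int);b=cv2.imread('pics/last.png').astype(int)
m=(abs(a-b).max(2)>30).astype(np.uint8);m[:,:110]=0
n,l,st,ce=cv2.connectedComponentsWithStats(m)
for s,c in zip(st[1:],ce[1:]):
    if s[4]>15: print(s,c.round())
cv2.imwrite('pics/v9.png',cv2.resize(b[165:315,105:365].astype(np.uint8),None,fx=3,fy=3,interpolation=2))
E
```

```text
px [211. 237.] area 8243 x 0.294..0.620 y 0.071..0.325
px [337. 210.] area 637 x 0.492..0.575 y -0.205..-0.126
px [296. 211.] area 354 x 0.502..0.554 y -0.089..-0.007
pink centroid [380.8 275.2] 5
[  184   149   285   271 25426] [348. 306.]
[323 195  20  27 103] [329. 205.]
[333 198  22  28 173] [347. 214.]
[301 208  11  14  72] [306. 214.]
[194 227  11   5  24] [199. 228.]
[204 233   3  10  16] [205. 237.]
[278 238  28  24 373] [291. 250.]
[458 255  28  27 615] [470. 269.]
[455 258   2  17  32] [456. 266.]
[240 272  15  18 150] [248. 281.]
[220 277   8   4  22] [224. 279.]
[216 288  13   3  23] [223. 289.]
[226 291  10   5  32] [230. 293.]
[438 303  30  22 251] [452. 314.]
[291 311   8   9  25] [295. 314.]
[ 384  332  176   88 5840] [503. 384.]
```

Walls C and B have left the bench and are inside the tray; the pink piece hasn't moved. Now the second stroke.

Emit:
send_rows(
  plan=[
    {"dx": 0, "dy": 0, "dz": 2.77, "twist": 0, "gripper": 2},
    {"dx": 0, "dy": 0, "dz": 2.77, "twist": 0, "gripper": 2},
    {"dx": 0, "dy": 0, "dz": 2.77, "twist": 0, "gripper": 2},
    {"dx": 0.02, "dy": -1.25, "dz": 0, "twist": 0, "gripper": 2},
    {"dx": 0.02, "dy": -1.25, "dz": 0, "twist": 0, "gripper": 2},
    {"dx": 0.02, "dy": -1.25, "dz": 0, "twist": 0, "gripper": 2},
    {"dx": 0.02, "dy": -1.25, "dz": 0, "twist": 0, "gripper": 2},
    {"dx": 0.02, "dy": -1.25, "dz": 0, "twist": 0, "gripper": 2},
    {"dx": 0.02, "dy": -1.25, "dz": 0, "twist": 0, "gripper": 2},
    {"dx": 0.02, "dy": -1.25, "dz": 0, "twist": 0, "gripper": 2},
    {"dx": 0.02, "dy": -1.25, "dz": 0, "twist": 0, "gripper": 2},
    {"dx": 0.02, "dy": -1.25, "dz": 0, "twist": 0, "gripper": 2},
    {"dx": 0.02, "dy": -1.25, "dz": 0, "twist": 0, "gripper": 2},
    {"dx": 0.02, "dy": -1.25, "dz": 0, "twist": 0, "gripper": 2},
    {"dx": 0.02, "dy": -1.25, "dz": 0, "twist": 0, "gripper": 2},
    {"dx": 0, "dy": 0, "dz": 0, "twist": 0, "gripper": 2},
  ],
  squeeze=80,
)

```text
time: 14.4
tcp_pos: [0.5199, -0.0941, 0.0592]
tool_rot: [0.999, 0.047, -0.0, -0.001]
wrist_force: [0.2, 2.2, 1.2]
finger_gap: 0.0244
finger_force: 82.0
```

```bash
python3 -c "
from h import *
blobs()"
```

```text
px [444. 176.] area 1404 x 0.452..0.798 y -0.800..-0.351
px [315. 230.] area 6744 x 0.206..0.696 y -0.250..0.073
px [211. 238.] area 8284 x 0.288..0.620 y 0.071..0.325
px [455. 250.] area 94 x 0.356..0.496 y -0.501..-0.488
px [372. 287.] area 66 x 0.300..0.337 y -0.278..-0.250
pink centroid [372.6846473  286.45228216] 241
```

Emit:
send_rows(
  plan=[
    {"dx": 0.02, "dy": -1.24, "dz": 0, "twist": 0, "gripper": 2},
    {"dx": 0.02, "dy": -1.24, "dz": 0, "twist": 0, "gripper": 2},
    {"dx": 0.02, "dy": -1.24, "dz": 0, "twist": 0, "gripper": 2},
    {"dx": 0.02, "dy": -1.24, "dz": 0, "twist": 0, "gripper": 2},
    {"dx": 0.02, "dy": -1.24, "dz": 0, "twist": 0, "gripper": 2},
    {"dx": 0.02, "dy": -1.24, "dz": 0, "twist": 0, "gripper": 2},
    {"dx": 0.02, "dy": -1.24, "dz": 0, "twist": 0, "gripper": 2},
    {"dx": 0.02, "dy": -1.24, "dz": 0, "twist": 0, "gripper": 2},
    {"dx": 0.02, "dy": -1.24, "dz": 0, "twist": 0, "gripper": 2},
    {"dx": 0.02, "dy": -1.24, "dz": 0, "twist": 0, "gripper": 2},
    {"dx": 0.02, "dy": -1.24, "dz": 0, "twist": 0, "gripper": 2},
    {"dx": 0.02, "dy": -1.24, "dz": 0, "twist": 0, "gripper": 2},
    {"dx": 0, "dy": 0, "dz": 0, "twist": 0, "gripper": 2},
  ],
  squeeze=80,
)

```text
time: 15.75
tcp_pos: [0.5084, 0.0542, 0.0593]
tool_rot: [0.999, 0.047, -0.0, -0.001]
wrist_force: [-0.6, 3.1, 1.3]
finger_gap: 0.0246
finger_force: 82.0
```

```bash
python3 -c "
from h import *
blobs()
o=robot.get_obs();q=o['tcp_pos'][:2]-O;print(q@PX,q@PY)"
```

```text
px [444. 176.] area 1409 x 0.452..0.798 y -0.800..-0.351
px [219. 249.] area 8323 x 0.200..0.630 y -0.020..0.322
px [247. 226.] area 3449 x 0.307..0.621 y 0.014..0.144
px [455. 250.] area 95 x 0.356..0.496 y -0.501..-0.488
px [372. 287.] area 64 x 0.300..0.337 y -0.278..-0.250
pink centroid [372.5942623  286.58196721] 244
-0.16077620225763145 -0.04322240671941033
```

Emit:
send_rows(
  plan=[
    {"dx": -0.2, "dy": -1.0, "dz": 0, "twist": 0, "gripper": 2},
    {"dx": -0.1, "dy": -1.1, "dz": -0.2, "twist": 0, "gripper": 2},
    {"dx": -0.1, "dy": -1.1, "dz": -0.2, "twist": 0, "gripper": 2},
    {"dx": -0.1, "dy": -1.1, "dz": -0.2, "twist": 0, "gripper": 2},
    {"dx": -0.08, "dy": -1.08, "dz": 0, "twist": 0, "gripper": 2},
    {"dx": -0.08, "dy": -1.08, "dz": 0, "twist": 0, "gripper": 2},
    {"dx": -0.08, "dy": -1.08, "dz": 0, "twist": 0, "gripper": 2},
    {"dx": 0, "dy": 0, "dz": 0, "twist": 0, "gripper": 2},
  ],
  squeeze=80,
)

```text
time: 16.6
tcp_pos: [0.4941, 0.1284, 0.0654]
tool_rot: [0.999, 0.047, -0.0, -0.001]
wrist_force: [-0.5, 2.7, 1.8]
finger_gap: 0.0245
finger_force: 82.1
```

Emit:
send_rows(
  plan=[
    {"dx": -0.08, "dy": -1.08, "dz": 0, "twist": 0, "gripper": 2},
    {"dx": -0.07, "dy": -1.0, "dz": 0, "twist": 0, "gripper": 2},
    {"dx": 0, "dy": 0, "dz": 0, "twist": 0, "gripper": 2},
  ],
  squeeze=80,
)

```text
time: 16.9
tcp_pos: [0.4905, 0.1485, 0.0653]
tool_rot: [0.999, 0.047, -0.0, -0.001]
wrist_force: [-1.1, 2.5, 1.6]
finger_gap: 0.0247
finger_force: 82.1
```

Emit:
send_rows(
  plan=[
    {"dx": -0.08, "dy": -0.9, "dz": 0, "twist": 0, "gripper": 2},
    {"dx": -0.08, "dy": -0.9, "dz": 0, "twist": 0, "gripper": 2},
    {"dx": 0, "dy": 0, "dz": 0, "twist": 0, "gripper": 2},
    {"dx": 0, "dy": 0, "dz": -4, "twist": 0, "gripper": 2},
    {"dx": 0, "dy": 0, "dz": -4, "twist": 0, "gripper": 2},
    {"dx": 0.1, "dy": 4, "dz": 0, "twist": 0, "gripper": 2},
    {"dx": 0.1, "dy": 4, "dz": 0, "twist": 0, "gripper": 2},
    {"dx": 0.1, "dy": 4, "dz": 0, "twist": 0, "gripper": 2},
    {"dx": 0.1, "dy": 4, "dz": 0, "twist": 0, "gripper": 2},
    {"dx": 0.1, "dy": 4, "dz": 0, "twist": 0, "gripper": 2},
    {"dx": 0.1, "dy": 4, "dz": 0, "twist": 0, "gripper": 2},
    {"dx": 0.1, "dy": 4, "dz": 0, "twist": 0, "gripper": 2},
    {"dx": 0.1, "dy": 4, "dz": 0, "twist": 0, "gripper": 2},
    {"dx": 0.1, "dy": 1.6, "dz": 0, "twist": 0, "gripper": 2},
    {"dx": 0, "dy": 0, "dz": 0, "twist": 0, "gripper": 2},
  ],
  squeeze=80,
)

```text
time: 18.4
tcp_pos: [0.5276, -0.1708, 0.145]
tool_rot: [0.999, 0.045, -0.0, -0.0]
wrist_force: [-0.4, 0.8, -3.0]
finger_gap: 0.0245
finger_force: 81.4
```

```bash
python3 - <<'E'
from h import *
blobs()
b=cv2.imread('pics/last.png')
g=lambda z:cv2.convertScaleAbs(np.clip(z.astype(float)-150,0,105).astype(np.uint8),alpha=2.4)
c=b[165:315,105:315]
cv2.imwrite('pics/v9.png',np.vstack([cv2.resize(c,None,fx=2.8,fy=2,interpolation=2)[:290],cv2.resize(g(c),None,fx=2.8,fy=2,interpolation=2)]))
E
```

```text
px [211. 238.] area 8299 x 0.288..0.620 y 0.071..0.325
px [455. 250.] area 95 x 0.356..0.496 y -0.501..-0.488
pink centroid [359.66666667 289.88888889] 9
```

View pics/v9.png

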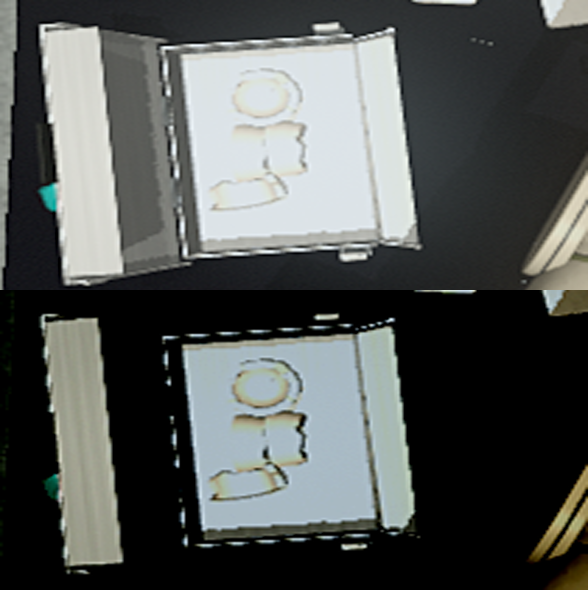

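All four pieces lie inside the tray (view px 210–305, 70–210), well behind the lip. Now I'll stand the brush on the bench at about (0.50, −0.20) and retreat.

Emit:
send_rows(
  plan=[
    {"dx": -3.0, "dy": 2.74, "dz": 0, "twist": 0, "gripper": 2},
    {"dx": 0, "dy": 0, "dz": 3, "twist": 0, "gripper": 2},
    {"dx": 0, "dy": 0, "dz": 3, "twist": 0, "gripper": 2},
    {"dx": 0, "dy": 0, "dz": 1.9, "twist": 0, "gripper": 2},
    {"dx": 0, "dy": 0, "dz": 0.5, "twist": 0, "gripper": 2},
    {"dx": 0, "dy": 0, "dz": 0, "twist": 0, "gripper": 2},
    {"dx": 0, "dy": 0, "dz": 0, "twist": 0, "gripper": 2},
  ],
  squeeze=80,
)

```text
time: 19.15
tcp_pos: [0.5014, -0.1986, 0.0626]
tool_rot: [0.999, 0.047, 0.001, 0.0]
wrist_force: [0.5, 0.0, -2.4]
finger_gap: 0.0245
finger_force: 81.6
```

Emit:
send_rows(
  plan=[
    {"dx": 0, "dy": 0, "dz": 0.2, "twist": 0, "gripper": 2},
    {"dx": 0, "dy": 0, "dz": 0.05, "twist": 0, "gripper": 2},
    {"dx": 0, "dy": 0, "dz": 0, "twist": 0, "gripper": 2},
  ],
  squeeze=80,
)

```text
time: 19.45
tcp_pos: [0.5013, -0.1992, 0.0599]
tool_rot: [0.999, 0.046, 0.001, 0.0]
wrist_force: [0.2, 0.9, 1.5]
finger_gap: 0.0247
finger_force: 82.0
```

Bristles touch (force reversed). Release, rise, and close the fingers up high.

Emit:
send_rows(
  plan=[
    {"dx": 0, "dy": 0, "dz": 0, "twist": 0, "gripper": 5},
    {"dx": 0, "dy": 0, "dz": 0, "twist": 0, "gripper": 7},
    {"dx": 0, "dy": 0, "dz": 0, "twist": 0, "gripper": 7},
    {"dx": 0, "dy": 0, "dz": 0, "twist": 0, "gripper": 7},
    {"dx": 0, "dy": 0, "dz": -2, "twist": 0, "gripper": 7},
    {"dx": 0, "dy": 0, "dz": -4, "twist": 0, "gripper": 7},
    {"dx": 0, "dy": 0, "dz": -5, "twist": 0, "gripper": 0},
    {"dx": 0, "dy": 0, "dz": -5, "twist": 0, "gripper": 0},
    {"dx": 0, "dy": 0, "dz": -5, "twist": 0, "gripper": 0},
    {"dx": 0, "dy": 0, "dz": -5, "twist": 0, "gripper": 0},
    {"dx": 0, "dy": 0, "dz": -2, "twist": 0, "gripper": 0},
    {"dx": 0, "dy": 0, "dz": 0, "twist": 0, "gripper": 0},
  ],
  squeeze=40,
)

```text
time: 20.65
tcp_pos: [0.502, -0.1998, 0.3441]
tool_rot: [0.999, 0.046, 0.004, 0.002]
wrist_force: [-0.2, -0.2, 0.1]
finger_gap: 0.0001
finger_force: 0.0
```

```bash
python3 - <<'E'
from h import *
o=robot.get_obs();x,y,z=o['tcp_pos'];print(x,y,z)
rows([(x,y,z,.09),P(.178,.06,.345,.09)+(15,)])
# finger length check: lowest dark finger pixels in side view vs tcp
s=robot.grab_frame('side')[:,:,::-1];cv2.imwrite('pics/s_f.png',s)
for d in(.02,.005,-.01,-.03): print(d,proj('side',np.array([x,y,z+d])))
u,v=map(int,proj('side',np.array([x,y,z])));print(s[v-14:v+16,u-12:u+13].sum(2)//3)
E
```

```text
0.5020443876526983 -0.19977631094132134 0.3440595671667233
[np.float64(-0.49), np.float64(-3.94), np.float64(-0.01), np.float64(-0.0)]
[np.float64(-0.49), np.float64(-3.94), np.float64(-0.0), np.float64(-0.0)]
[np.float64(-0.49), np.float64(-3.94), np.float64(-0.01), np.float64(-0.0)]
[np.float64(-0.49), np.float64(-3.93), np.float64(-0.01), np.float64(-0.0)]
[np.float64(-0.49), np.float64(-3.94), np.float64(-0.0), np.float64(-0.0)]
[np.float64(-0.49), np.float64(-3.94), np.float64(-0.01), np.float64(-0.0)]
[np.float64(-0.49), np.float64(-3.94), np.float64(-0.0), np.float64(-0.0)]
[np.float64(-0.49), np.float64(-3.94), np.float64(-0.01), np.float64(-0.0)]
[np.float64(-0.49), np.float64(-3.94), np.float64(-0.01), np.float64(-0.0)]
[np.float64(-0.49), np.float64(-3.94), np.float64(-0.0), np.float64(-0.0)]
[np.float64(-0.49), np.float64(-3.93), np.float64(-0.01), np.float64(-0.0)]
[np.float64(-0.49), np.float64(-3.94), np.float64(-0.01), np.float64(-0.0)]
[np.float64(-0.49), np.float64(-3.94), np.float64(-0.0), np.float64(-0.0)]
[np.float64(-0.49), np.float64(-3.94), np.float64(-0.01), 
[... 2856 characters left out ...]
83 135  24  25  51 129  25  25  24  25
   24  22  27  25  24  23  21]
 [ 39  40  73 114 112 116 111  83  69  43  46 119  25  23  23  26  23  25
   25  25  24  25  24  24  25]
 [ 39  39  59 109 112 116 110  89  67  52  81 134  24  24  25  23  23  26
   24  24  24  24  27  24  24]
 [ 37  39  47  97 111 112 112  93  70  60  95  25  25  25  25  25  23  25
   25  24  24  25  24  24  25]
 [ 34  38  43  81 113 111 113  95  71  55  75  24  26  23  25  23  46 117
   31  35  38  37  24  24  23]
 [ 31  40  41  66 113 110 110  98  73  45  37  75 121 111  24  23  50 131
   40  83  64  58  24  24  25]
 [ 30  38  38  52 105 110 108 100  75  43  80 182 208 203 166 164 163 156
  166 185 176 172 166 165 165]]
```

Emit:
send_rows(
  plan=[
    {"dx": -0.49, "dy": -3.94, "dz": 0, "twist": 0, "gripper": 0},
    {"dx": -0.49, "dy": -3.94, "dz": 0, "twist": 0, "gripper": 0},
    {"dx": -0.49, "dy": -3.94, "dz": 0, "twist": 0, "gripper": 0},
    {"dx": -0.49, "dy": -3.94, "dz": 0, "twist": 0, "gripper": 0},
    {"dx": -0.49, "dy": -3.94, "dz": 0, "twist": 0, "gripper": 0},
    {"dx": -0.49, "dy": -3.94, "dz": 0, "twist": 0, "gripper": 0},
    {"dx": -0.49, "dy": -3.94, "dz": 0, "twist": 0, "gripper": 0},
    {"dx": -0.49, "dy": -3.94, "dz": 0, "twist": 0, "gripper": 0},
    {"dx": -0.49, "dy": -3.94, "dz": 0, "twist": 0, "gripper": 0},
    {"dx": -0.49, "dy": -3.94, "dz": 0, "twist": 0, "gripper": 0},
    {"dx": -0.49, "dy": -3.94, "dz": 0, "twist": 0, "gripper": 0},
    {"dx": -0.49, "dy": -3.94, "dz": 0, "twist": 0, "gripper": 0},
    {"dx": -0.49, "dy": -3.94, "dz": 0, "twist": 0, "gripper": 0},
    {"dx": -0.49, "dy": -3.94, "dz": 0, "twist": 0, "gripper": 0},
    {"dx": -0.49, "dy": -3.94, "dz": 0, "twist": 0, "gripper": 0},
    {"dx": 0, "dy": 0, "dz": 0, "twist": 0, "gripper": 0},
    {"dx": 0, "dy": 0, "dz": 0, "twist": 0, "gripper": 0},
  ],
  squeeze=40,
)

```text
time: 22.4
tcp_pos: [0.3715, 0.3827, 0.3363]
tool_rot: [0.999, 0.047, -0.002, 0.001]
wrist_force: [-0.1, -0.5, -0.3]
finger_gap: 0.0001
finger_force: 0.0
```

```bash
python3 - <<'E'
from h import *
w=[P(.179,.064,.243,.09),P(.1105,.064,.240,.09)+(5,)]
r=.165
for th in np.linspace(1.57,.14,19)[1:]:
    w.append(P(.096-r*np.cos(th)+.0145,.064,.077+r*np.sin(th)+.003-.008,.09)+(1,))
import io,contextlib
rows(w)
E
```

```text
[np.float64(-0.0), np.float64(1.37), np.float64(0.06), np.float64(-0.0)]
[np.float64(-0.0), np.float64(1.37), np.float64(0.06), np.float64(-0.0)]
[np.float64(-0.01), np.float64(1.37), np.float64(0.06), np.float64(-0.0)]
[np.float64(0.0), np.float64(1.37), np.float64(0.06), np.float64(-0.0)]
[np.float64(-0.0), np.float64(1.37), np.float64(0.06), np.float64(-0.0)]
-> [0.3777 0.3144 0.24   0.09  ]
[np.float64(-0.0), np.float64(1.32), np.float64(0.35), np.float64(-0.0)]
-> [0.3789 0.3013 0.2365 0.09  ]
[np.float64(-0.01), np.float64(1.3), np.float64(0.16), np.float64(-0.0)]
-> [0.38   0.2883 0.2349 0.09  ]
[np.float64(0.0), np.float64(1.29), np.float64(0.26), np.float64(-0.0)]
-> [0.3811 0.2755 0.2323 0.09  ]
[np.float64(0.0), np.float64(1.26), np.float64(0.36), np.float64(-0.0)]
-> [0.3822 0.2629 0.2287 0.09  ]
[np.float64(-0.0), np.float64(1.23), np.float64(0.46), np.float64(-0.0)]
-> [0.3834 0.2507 0.2241 0.09  ]
[np.float64(-0.0), np.float64(1.18), np.float64(0.56), np.float64(-0.0)]
-> [0.3844 0.2389 0.2185 0.09  ]
[np.float64(-0.0), np.float64(1.14), np.float64(0.64), np.float64(-0
[... 496 characters left out ...]
np.float64(1.04), np.float64(-0.0)]
-> [0.3896 0.1803 0.1674 0.09  ]
[np.float64(-0.0), np.float64(0.72), np.float64(1.1), np.float64(-0.0)]
-> [0.3902 0.1732 0.1564 0.09  ]
[np.float64(-0.0), np.float64(0.62), np.float64(1.15), np.float64(-0.0)]
-> [0.3908 0.167  0.1449 0.09  ]
[np.float64(-0.01), np.float64(0.53), np.float64(1.2), np.float64(-0.0)]
-> [0.3912 0.1617 0.1329 0.09  ]
[np.float64(0.0), np.float64(0.44), np.float64(1.23), np.float64(-0.0)]
-> [0.3916 0.1573 0.1206 0.09  ]
[np.float64(0.0), np.float64(0.33), np.float64(1.27), np.float64(-0.0)]
-> [0.3919 0.154  0.1079 0.09  ]
[np.float64(0.0), np.float64(0.24), np.float64(1.29), np.float64(-0.0)]
-> [0.3921 0.1517 0.095  0.09  ]
```

Emit:
send_rows(
  plan=[
    {"dx": 0, "dy": 0, "dz": 3, "twist": 0, "gripper": 0},
    {"dx": 0, "dy": 0, "dz": 3, "twist": 0, "gripper": 0},
    {"dx": 0, "dy": 0, "dz": 3, "twist": 0, "gripper": 0},
    {"dx": 0, "dy": 0, "dz": 0.3, "twist": 0, "gripper": 0},
    {"dx": 0, "dy": 0, "dz": 0, "twist": 0, "gripper": 0},
  ],
  squeeze=40,
)

```text
time: 22.9
tcp_pos: [0.3723, 0.3813, 0.245]
tool_rot: [0.999, 0.046, -0.001, 0.001]
wrist_force: [0.8, -0.5, -0.9]
finger_gap: -0.0002
finger_force: 0.0
```

Emit:
send_rows(
  plan=[
    {"dx": 0, "dy": 1.37, "dz": 0.06, "twist": 0, "gripper": 0},
    {"dx": 0, "dy": 1.37, "dz": 0.06, "twist": 0, "gripper": 0},
    {"dx": 0, "dy": 1.37, "dz": 0.06, "twist": 0, "gripper": 0},
    {"dx": 0, "dy": 1.37, "dz": 0.06, "twist": 0, "gripper": 0},
    {"dx": 0, "dy": 1.37, "dz": 0.06, "twist": 0, "gripper": 0},
  ],
  squeeze=40,
)

```text
time: 23.4
tcp_pos: [0.3805, 0.3164, 0.2519]
tool_rot: [0.999, 0.047, 0.005, -0.005]
wrist_force: [-15.1, 1.9, 41.8]
finger_gap: 0.0001
finger_force: 23.0
```

Emit:
send_rows(
  plan=[
    {"dx": 0, "dy": 0, "dz": -3, "twist": 0, "gripper": 0},
    {"dx": 0, "dy": 0, "dz": -3, "twist": 0, "gripper": 0},
    {"dx": 0, "dy": 0, "dz": 0, "twist": 0, "gripper": 0},
  ],
  squeeze=40,
)

```text
time: 23.7
tcp_pos: [0.3811, 0.3146, 0.3098]
tool_rot: [0.999, 0.046, 0.005, -0.003]
wrist_force: [0.3, 0.2, 0.0]
finger_gap: -0.0
finger_force: 0.0
```

```bash
python3 - <<'E'
from h import *
s=robot.grab_frame('side')[:,:,::-1];t=robot.grab_frame('top')[:,:,::-1]
cv2.imwrite('pics/v10.png',np.hstack([cv2.resize(s[100:310,220:390],None,fx=2.35,fy=2.35,interpolation=2)[:480],cv2.resize(t[150:350,100:265],None,fx=2.4,fy=2.4,interpolation=2)]))
o=robot.get_obs();x,y,z=o['tcp_pos'];print(proj('side',o['tcp_pos']),proj('top',o['tcp_pos']),o['wrist_force'])
for r in (.192,):
  for th in (1.83,1.57,1.4):
    for lat in(-.15,.15):
      X=np.array(P(.096-r*np.cos(th),lat,.077+r*np.sin(th))[:3]);print(th,lat,proj('side',X),proj('top',X))
E
```

```text
(np.float64(334.5406083377643), np.float64(210.6769806716387)) (np.float64(136.661425756838), np.float64(267.0960899159276)) [-0.83271858 -0.04820408  0.08339105]
1.83 -0.15 (np.float64(237.6048682623723), np.float64(237.2834100786399)) (np.float64(121.80089808012826), np.float64(176.25732643800538))
1.83 0.15 (np.float64(375.6795988827557), np.float64(235.4123155447914)) (np.float64(128.90118305390064), np.float64(306.2059471896674))
1.57 -0.15 (np.float64(239.20749666208448), np.float64(221.5379597199861)) (np.float64(142.2172827962442), np.float64(174.22373171126242))
1.57 0.15 (np.float64(371.52740855387356), np.float64(219.7829183129941)) (np.float64(149.74490320264186), np.float64(304.8523192696603))
1.4 -0.15 (np.float64(240.3932962858454), np.float64(214.35130372531788)) (np.float64(156.54704907248123), np.float64(173.3473094679817))
1.4 0.15 (np.float64(368.639394867585), np.float64(212.66712278777442)) (np.float64(164.32539977982617), np.float64(303.59675571549053))
```

View pics/v10.png

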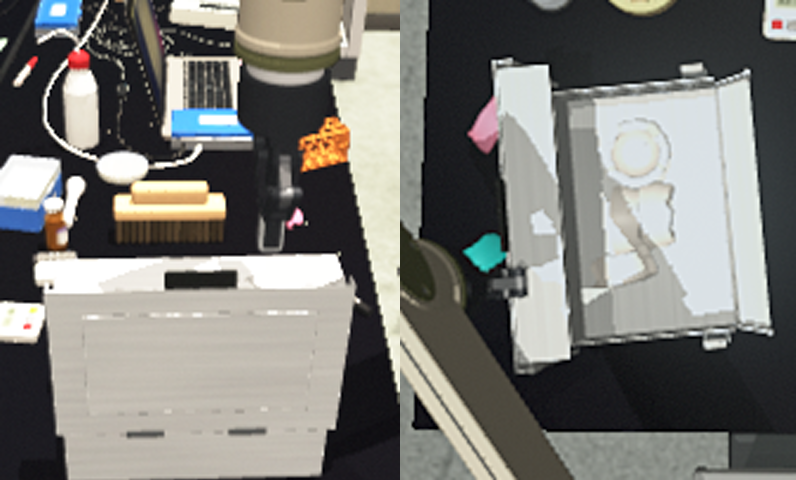

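The lid has come forward to about 1.59 (top edge from px 140,176 to 148,304), but the fingertip was riding on its upper edge. The brush stands upright. I'll go behind the lid again, deeper, and follow the arc.

```bash
python3 - <<'E'
from h import *
w=[(.3811,.3146,.3098,.09),P(.148,.085,.31,.09)+(2,),P(.148,.085,.219,.09)+(3,),P(.1105,.085,.219,.09)+(3,)]
r=.15
for th in np.linspace(1.57,.14,19)[1:]:
    w.append(P(.096-r*np.cos(th)+.0145,.085,.077+r*np.sin(th)+.003-.008,.09)+(1,))
rows(w)
E
```

```text
[np.float64(-1.22), np.float64(-1.88), np.float64(-0.01), np.float64(-0.0)]
[np.float64(-1.22), np.float64(-1.89), np.float64(-0.01), np.float64(-0.0)]
-> [0.3534 0.35   0.31   0.09  ]
[np.float64(0.0), np.float64(0.0), np.float64(3.03), np.float64(-0.0)]
[np.float64(0.0), np.float64(0.0), np.float64(3.04), np.float64(-0.0)]
[np.float64(0.0), np.float64(0.0), np.float64(3.03), np.float64(-0.0)]
-> [0.3534 0.35   0.219  0.09  ]
[np.float64(-0.0), np.float64(1.25), np.float64(-0.0), np.float64(-0.0)]
[np.float64(-0.0), np.float64(1.25), np.float64(-0.0), np.float64(-0.0)]
[np.float64(-0.0), np.float64(1.25), np.float64(-0.0), np.float64(-0.0)]
-> [0.3568 0.3126 0.219  0.09  ]
[np.float64(-0.0), np.float64(1.21), np.float64(-0.25), np.float64(-0.0)]
-> [0.3579 0.3006 0.2215 0.09  ]
[np.float64(-0.0), np.float64(1.18), np.float64(0.14), np.float64(-0.0)]
-> [0.3589 0.2888 0.2201 0.09  ]
[np.float64(-0.01), np.float64(1.17), np.float64(0.24), np.float64(-0.0)]
-> [0.3599 0.2771 0.2177 0.09  ]
[np.float64(0.0), np.float64(1.14), np.float64(0.32), np.float64(-0.0)]
-> [0.3609 0.2658 0.2145 
[... 786 characters left out ...]
.float64(0.95), np.float64(-0.0)]
-> [0.3676 0.1907 0.1587 0.09  ]
[np.float64(-0.0), np.float64(0.65), np.float64(0.99), np.float64(-0.0)]
-> [0.3682 0.1842 0.1488 0.09  ]
[np.float64(-0.0), np.float64(0.57), np.float64(1.05), np.float64(-0.0)]
-> [0.3687 0.1785 0.1383 0.09  ]
[np.float64(-0.0), np.float64(0.48), np.float64(1.09), np.float64(-0.0)]
-> [0.3691 0.1738 0.1274 0.09  ]
[np.float64(-0.0), np.float64(0.4), np.float64(1.12), np.float64(-0.0)]
-> [0.3695 0.1698 0.1162 0.09  ]
[np.float64(-0.0), np.float64(0.3), np.float64(1.15), np.float64(-0.0)]
-> [0.3697 0.1668 0.1047 0.09  ]
[np.float64(-0.0), np.float64(0.22), np.float64(1.18), np.float64(-0.0)]
-> [0.3699 0.1646 0.0929 0.09  ]
```

Emit:
send_rows(
  plan=[
    {"dx": -1.22, "dy": -1.9, "dz": 0, "twist": 0, "gripper": 0},
    {"dx": -1.22, "dy": -1.9, "dz": 0, "twist": 0, "gripper": 0},
    {"dx": 0, "dy": 0, "dz": 0, "twist": 0, "gripper": 0},
    {"dx": 0, "dy": 0, "dz": 3.03, "twist": 0, "gripper": 0},
    {"dx": 0, "dy": 0, "dz": 3.03, "twist": 0, "gripper": 0},
    {"dx": 0, "dy": 0, "dz": 3.03, "twist": 0, "gripper": 0},
    {"dx": 0, "dy": 0, "dz": 0, "twist": 0, "gripper": 0},
  ],
  squeeze=40,
)

```text
time: 24.5
tcp_pos: [0.3488, 0.3472, 0.2064]
tool_rot: [0.999, 0.046, -0.004, 0.003]
wrist_force: [0.1, -0.2, -0.3]
finger_gap: 0.0001
finger_force: 0.0
```

Emit:
send_rows(
  plan=[
    {"dx": 0, "dy": 1.25, "dz": 0, "twist": 0, "gripper": 0},
    {"dx": 0, "dy": 1.25, "dz": 0, "twist": 0, "gripper": 0},
    {"dx": 0, "dy": 1.25, "dz": 0, "twist": 0, "gripper": 0},
    {"dx": 0, "dy": 1.2, "dz": -0.1, "twist": 0, "gripper": 0},
  ],
  squeeze=40,
)

```text
time: 24.9
tcp_pos: [0.3565, 0.2998, 0.2146]
tool_rot: [0.999, 0.046, 0.001, -0.001]
wrist_force: [0.2, 0.3, 0.2]
finger_gap: 0.0
finger_force: 0.5
```

Emit:
send_rows(
  plan=[
    {"dx": 0, "dy": 1.18, "dz": 0, "twist": 0, "gripper": 0},
    {"dx": 0, "dy": 1.17, "dz": 0, "twist": 0, "gripper": 0},
    {"dx": 0, "dy": 1.14, "dz": 0.1, "twist": 0, "gripper": 0},
    {"dx": 0, "dy": 1.12, "dz": 0.4, "twist": 0, "gripper": 0},
  ],
  squeeze=40,
)

```text
time: 25.3
tcp_pos: [0.3602, 0.254, 0.2082]
tool_rot: [0.999, 0.046, 0.0, -0.0]
wrist_force: [0.2, 0.1, 1.4]
finger_gap: -0.0
finger_force: 0.6
```

```bash
cat > lid.py <<'E'
from h import *
# lid angle: front flap is a bright band in the top view; print profile of brightness along pan x at lateral -.10
t=robot.grab_frame('top').astype(int).sum(2)//3
s=robot.grab_frame('side').astype(int).sum(2)//3
r=.192
for th in np.arange(1.8,-.01,-.1):
    q=[]
    for n,im in(('top',t),('side',s)):
        vals=[]
        for rr in(r-.006,r+.008):
            v=[]
            for lat in(-.14,-.12,-.10,-.08):
                u,w=proj(n,np.array(P(.096-rr*np.cos(th),lat,.077+rr*np.sin(th))[:3]));v.append(im[int(round(w)),int(round(u))])
            vals.append(int(np.mean(v)))
        q.append(vals)
    print(round(th,2),q)
E
python3 lid.py
```

```text
1.8 [[25, 27], [240, 232]]
1.7 [[111, 67], [240, 241]]
1.6 [[123, 109], [240, 242]]
1.5 [[29, 66], [242, 240]]
1.4 [[33, 34], [240, 240]]
1.3 [[116, 117], [241, 246]]
1.2 [[202, 192], [241, 223]]
1.1 [[211, 199], [252, 38]]
1.0 [[213, 211], [253, 39]]
0.9 [[130, 133], [252, 28]]
0.8 [[123, 158], [246, 119]]
0.7 [[166, 152], [241, 253]]
0.6 [[151, 206], [241, 253]]
0.5 [[192, 210], [241, 241]]
0.4 [[203, 193], [242, 240]]
0.3 [[193, 161], [240, 242]]
0.2 [[227, 184], [242, 240]]
0.1 [[208, 183], [241, 241]]
-0.0 [[188, 206], [239, 241]]
```

The side-view edge gives θ ≈ 1.1, which agrees with the fingertip geometry, so the lid is following. I'll continue the arc.

Emit:
send_rows(
  plan=[
    {"dx": 0, "dy": 1.08, "dz": 0.4, "twist": 0, "gripper": 0},
    {"dx": 0, "dy": 1.03, "dz": 0.55, "twist": 0, "gripper": 0},
    {"dx": 0, "dy": 0.99, "dz": 0.6, "twist": 0, "gripper": 0},
    {"dx": 0, "dy": 0.93, "dz": 0.74, "twist": 0, "gripper": 0},
    {"dx": 0, "dy": 0.86, "dz": 0.82, "twist": 0, "gripper": 0},
    {"dx": 0, "dy": 0.8, "dz": 0.88, "twist": 0, "gripper": 0},
    {"dx": 0, "dy": 0.73, "dz": 0.95, "twist": 0, "gripper": 0},
  ],
  squeeze=40,
)

```text
time: 26.1
tcp_pos: [0.3658, 0.1901, 0.1577]
tool_rot: [0.999, 0.046, -0.0, 0.0]
wrist_force: [-0.8, 1.0, -0.1]
finger_gap: -0.0001
finger_force: 0.3
```

Emit:
send_rows(
  plan=[
    {"dx": 0, "dy": 0.65, "dz": 0.99, "twist": 0, "gripper": 0},
    {"dx": 0, "dy": 0.57, "dz": 1.05, "twist": 0, "gripper": 0},
    {"dx": 0, "dy": 0.48, "dz": 1.09, "twist": 0, "gripper": 0},
    {"dx": 0, "dy": 0.4, "dz": 1.12, "twist": 0, "gripper": 0},
    {"dx": 0, "dy": 0.3, "dz": 1.15, "twist": 0, "gripper": 0},
    {"dx": 0, "dy": 0.22, "dz": 1.18, "twist": 0, "gripper": 0},
  ],
  squeeze=40,
)

```text
time: 26.7
tcp_pos: [0.3683, 0.1646, 0.0918]
tool_rot: [0.999, 0.046, -0.0, -0.0]
wrist_force: [-0.4, -0.4, 0.9]
finger_gap: 0.0001
finger_force: 0.1
```

```bash
python3 lid.py | tail -14; python3 -c "
from h import *
o=robot.get_obs();q=o['tcp_pos'][:2]-O;print(o['time'],q@PX,q@PY,o['tcp_pos'][2])
c=o['tcp_pos']
rows([(*c,.09),P(q@PX,.085,.15,.09)+(2,),P(-.074,0,.15,.09)+(3,)])"
```

```text
1.3 [[177, 173], [78, 58]]
1.2 [[179, 181], [76, 22]]
1.1 [[181, 180], [62, 23]]
1.0 [[178, 182], [61, 32]]
0.9 [[183, 176], [68, 23]]
0.8 [[180, 183], [77, 19]]
0.7 [[182, 179], [78, 50]]
0.6 [[225, 212], [78, 67]]
0.5 [[224, 227], [76, 78]]
0.4 [[227, 228], [42, 76]]
0.3 [[227, 91], [19, 42]]
0.2 [[233, 96], [18, 19]]
0.1 [[170, 170], [253, 36]]
-0.0 [[108, 215], [253, 253]]
26.8 -0.03814501699779244 0.08806354821998982 0.09055225778667475
[np.float64(0.15), np.float64(0.0), np.float64(-2.97), np.float64(-0.0)]
[np.float64(0.16), np.float64(0.0), np.float64(-2.97), np.float64(-0.0)]
-> [0.3699 0.1645 0.15   0.09  ]
[np.float64(2.83), np.float64(1.2), np.float64(-0.0), np.float64(-0.0)]
[np.float64(2.83), np.float64(1.2), np.float64(-0.0), np.float64(-0.0)]
[np.float64(2.83), np.float64(1.2), np.float64(-0.0), np.float64(-0.0)]
-> [0.4577 0.1363 0.15   0.09  ]
```

Emit:
send_rows(
  plan=[
    {"dx": 0, "dy": 0, "dz": -4, "twist": 0, "gripper": 0},
    {"dx": 2.83, "dy": 1.2, "dz": 0, "twist": 0, "gripper": 0},
    {"dx": 2.83, "dy": 1.2, "dz": 0, "twist": 0, "gripper": 0},
    {"dx": 2.83, "dy": 1.2, "dz": 0, "twist": 0, "gripper": 0},
    {"dx": 0, "dy": 0, "dz": 2, "twist": 0, "gripper": 0},
    {"dx": 0, "dy": 0, "dz": 1.5, "twist": 0, "gripper": 0},
    {"dx": 0, "dy": 0, "dz": 0.5, "twist": 0, "gripper": 0},
    {"dx": 0, "dy": 0, "dz": 0.4, "twist": 0, "gripper": 0},
  ],
  squeeze=40,
)

```text
time: 27.6
tcp_pos: [0.456, 0.137, 0.0886]
tool_rot: [0.999, 0.047, -0.0, -0.0]
wrist_force: [0.3, 0.2, 0.6]
finger_gap: -0.0
finger_force: 0.0
```

Emit:
send_rows(
  plan=[
    {"dx": 0, "dy": 0, "dz": 0.3, "twist": 0, "gripper": 0},
    {"dx": 0, "dy": 0, "dz": 0.2, "twist": 0, "gripper": 0},
  ],
  squeeze=40,
)

```text
time: 27.8
tcp_pos: [0.4566, 0.1371, 0.0844]
tool_rot: [0.999, 0.047, 0.001, -0.0]
wrist_force: [-0.5, 0.0, -0.0]
finger_gap: -0.0001
finger_force: 0.1
```

Emit:
send_rows(
  plan=[
    {"dx": 0, "dy": 0, "dz": 0.3, "twist": 0, "gripper": 0},
    {"dx": 0, "dy": 0, "dz": 0, "twist": 0, "gripper": 0},
  ],
  squeeze=40,
)

```text
time: 28.0
tcp_pos: [0.4567, 0.137, 0.0815]
tool_rot: [0.999, 0.046, 0.001, -0.0]
wrist_force: [-0.5, -0.0, 1.6]
finger_gap: -0.0002
finger_force: 0.7
```

Emit:
send_rows(
  plan=[
    {"dx": 0, "dy": 0, "dz": 0.3, "twist": 0, "gripper": 0},
    {"dx": 0, "dy": 0, "dz": 0, "twist": 0, "gripper": 0},
  ],
  squeeze=40,
)

```text
time: 28.2
tcp_pos: [0.4568, 0.1368, 0.0786]
tool_rot: [0.999, 0.046, 0.001, 0.0]
wrist_force: [0.5, -2.3, 4.3]
finger_gap: -0.0002
finger_force: 1.8
```

Emit:
send_rows(
  plan=[
    {"dx": 0, "dy": 0, "dz": 0.3, "twist": 0, "gripper": 0},
    {"dx": 0, "dy": 0, "dz": 0, "twist": 0, "gripper": 0},
  ],
  squeeze=40,
)

```text
time: 28.4
tcp_pos: [0.4568, 0.1367, 0.0756]
tool_rot: [0.999, 0.046, 0.001, 0.0]
wrist_force: [-0.3, -2.9, 5.3]
finger_gap: -0.0
finger_force: 2.3
```

Emit:
send_rows(
  plan=[
    {"dx": 0, "dy": 0, "dz": 0.3, "twist": 0, "gripper": 0},
    {"dx": 0, "dy": 0, "dz": 0, "twist": 0, "gripper": 0},
  ],
  squeeze=40,
)

```text
time: 28.6
tcp_pos: [0.4565, 0.1367, 0.072]
tool_rot: [0.999, 0.046, 0.0, 0.0]
wrist_force: [0.2, -1.6, 1.2]
finger_gap: 0.0001
finger_force: 0.8
```

Emit:
send_rows(
  plan=[
    {"dx": 0, "dy": 0, "dz": 0.3, "twist": 0, "gripper": 0},
    {"dx": 0, "dy": 0, "dz": 0, "twist": 0, "gripper": 0},
  ],
  squeeze=40,
)

```text
time: 28.8
tcp_pos: [0.4567, 0.1369, 0.0696]
tool_rot: [0.999, 0.046, 0.001, -0.0]
wrist_force: [-3.7, -1.9, 9.5]
finger_gap: -0.0001
finger_force: 4.6
```

Emit:
send_rows(
  plan=[
    {"dx": 0, "dy": 0, "dz": 0.2, "twist": 0, "gripper": 0},
    {"dx": 0, "dy": 0, "dz": 0, "twist": 0, "gripper": 0},
  ],
  squeeze=40,
)

```text
time: 29.0
tcp_pos: [0.4569, 0.137, 0.0694]
tool_rot: [0.999, 0.047, 0.0, -0.0]
wrist_force: [-11.8, -3.8, 27.0]
finger_gap: -0.0001
finger_force: 13.5
```

A hard stop at 27 N after the drop through the catches. I'll lift off and check the lid and the bench.

Emit:
send_rows(
  plan=[
    {"dx": 0, "dy": 0, "dz": -2, "twist": 0, "gripper": 0},
    {"dx": 0, "dy": 0, "dz": -4, "twist": 0, "gripper": 0},
    {"dx": 0, "dy": 0, "dz": -5, "twist": 0, "gripper": 0},
    {"dx": 0, "dy": 0, "dz": -5, "twist": 0, "gripper": 0},
    {"dx": -3, "dy": 4, "dz": -2, "twist": 0, "gripper": 0},
    {"dx": -3, "dy": 4, "dz": 0, "twist": 0, "gripper": 0},
    {"dx": -3, "dy": 4, "dz": 0, "twist": 0, "gripper": 0},
    {"dx": 0, "dy": 4, "dz": 0, "twist": 0, "gripper": 0},
    {"dx": 0, "dy": 4, "dz": 0, "twist": 0, "gripper": 0},
    {"dx": 0, "dy": 4, "dz": 0, "twist": 0, "gripper": 0},
    {"dx": 0, "dy": 0, "dz": 0, "twist": 0, "gripper": 0},
  ],
  squeeze=40,
)

```text
time: 30.1
tcp_pos: [0.3904, -0.1113, 0.2449]
tool_rot: [0.999, 0.044, -0.0, 0.001]
wrist_force: [0.2, -0.0, -0.3]
finger_gap: 0.0003
finger_force: 0.0
```

```bash
python3 - <<'E'
from h import *
t=robot.grab_frame('top')[:,:,::-1];s=robot.grab_frame('side')[:,:,::-1];cv2.imwrite('pics/tend.png',t);cv2.imwrite('pics/send.png',s)
# side view: vertical profile across the far lid edge (front edge) and predicted rows for theta
g=s.astype(int).sum(2)//3;g0=cv2.imread('pics/side0.png').astype(int).sum(2)//3
for lat in(-.11,-.06,.06,.11):
    out=[]
    for th in(0,.035,.07,.1):
        u,v=proj('side',np.array(P(.096-.192*np.cos(th),lat,.079+.192*np.sin(th))[:3]));out.append(round(v,1))
    u=int(round(u));v=int(out[0]);print(lat,u,out,[(k,int(g[k,u])) for k in range(v-11,v+6)])
a=cv2.imread('pics/top0.png').astype(int);m=(abs(a-t).max(2)>40).astype(np.uint8)
n,l,st,ce=cv2.connectedComponentsWithStats(m)
for q,c in zip(st[1:],ce[1:]):
    if q[4]>12 and c[1]<330: print(q,c.round())
E
```

```text
-0.11 262 [np.float64(235.5), np.float64(233.7), np.float64(232.0), np.float64(230.5)] [(224, 19), (225, 17), (226, 19), (227, 19), (228, 20), (229, 20), (230, 20), (231, 20), (232, 20), (233, 19), (234, 20), (235, 21), (236, 225), (237, 253), (238, 252), (239, 252), (240, 252)]
-0.06 279 [np.float64(235.3), np.float64(233.5), np.float64(231.7), np.float64(230.3)] [(224, 13), (225, 11), (226, 12), (227, 12), (228, 10), (229, 11), (230, 10), (231, 13), (232, 13), (233, 19), (234, 19), (235, 61), (236, 227), (237, 253), (238, 253), (239, 252), (240, 253)]
0.06 321 [np.float64(234.7), np.float64(232.9), np.float64(231.2), np.float64(229.7)] [(223, 16), (224, 21), (225, 20), (226, 19), (227, 20), (228, 20), (229, 20), (230, 19), (231, 22), (232, 21), (233, 19), (234, 59), (235, 227), (236, 253), (237, 253), (238, 253), (239, 253)]
0.11 338 [np.float64(234.5), np.float64(232.7), np.float64(231.0), np.float64(229.5)] [(223, 9), (224, 12), (225, 9), (226, 14), (227, 9), (228, 15), (229, 13), (230, 11), (231, 12), (232, 12), (233, 16), (234, 108), (235, 235), (236, 252), (237, 252), (238, 252), (239, 252)]
[355 160  41   3  42] [375. 162.]
[356 168  40   5  76] [376. 169.]
[ 119  176  135  132 7529] [161. 242.]
[  193   190   211   230 15422] [319. 323.]
[282 203  30  19 383] [296. 211.]
[ 395  202   44   63 1185] [417. 233.]
[278 238  28  24 360] [291. 249.]
[458 256  27  26 555] [470. 269.]
[455 258   2  14  26] [456. 264.]
[439 306  29  18 146] [453. 314.]
```

```bash
python3 - <<'E'
from h import *
a=cv2.imread('pics/top0.png');t=cv2.imread('pics/tend.png')
for nm,im in(('0',a),('end',t)):
    for n,(x0,x1,y0,y1) in dict(pestle=(348,402,155,178),weigh=(296,326,150,182),timer=(248,280,140,170),bottle=(328,346,150,170)).items():
        g=im[y0:y1,x0:x1].min(2)>100;p=np.argwhere(g);print(nm,n,p.mean(0)[::-1].round(2)+[x0,y0],len(p),p.min(0),p.max(0))
b=cv2.resize(np.hstack([a[150:185,345:405],t[150:185,345:405]]),None,fx=6,fy=6,interpolation=0)
g=t[155:178,375].min(1);print(a[155:178,375].min(1),g)
E
```

```text
0 pestle [374.86 165.99] 343 [6 4] [19 47]
0 weigh [309.35 166.21] 503 [3 1] [28 26]
0 timer [263.45 154.05] 556 [2 3] [26 28]
0 bottle [337.48 158.27] 113 [2 3] [17 17]
end pestle [375.1 165.2] 336 [5 4] [19 47]
end weigh [309.35 166.21] 503 [3 1] [28 26]
end timer [263.45 154.05] 556 [2 3] [26 28]
end bottle [337.44 158.38] 110 [3 3] [17 17]
[ 88  59  34  39  38  39  35  13 171 215 210 209 213 202 130  16  33  39
  39  38  38  39  39] [ 87  59  31  35  37  37  21 103 202 214 209 210 213 149  33  31  38  38
  38  39  36  36  38]
```

The lid edge sits at the row for angle 0 on both sides. The brush stands on its bristles and the neighbours are in place; the pestle centroid shifted by under 1 px (about 2 mm). Handing in.

```bash
python3 -c "
from rig import robot
print(robot.hand_in())"
```

```text
the job is handed in; nothing more can be done
None
```

I handed the job in at about 30 s: all four pieces are in the pan, the brush is back on its bristles clear of the pan, and the lid is fully shut; the pestle shifted about 2 mm, and one push on the lid's edge read 42 N at the wrist, most likely at the fingertips rather than the gripper body that the 40 N limit covers.

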